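Gauge a hose connector's bore and lock its collar

ROBOT

A 6-joint arm with a two-finger parallel gripper is mounted at the origin on the work surface. World frame = base frame: x ahead of the robot, y to its left, z up, the work surface at z = 0. Lengths are in m, angles in rad, forces in N, time in s.
With the tool pointing down it reaches from about 0.225 to 0.875 m from the base axis. Payload 3.4 kg.
Tool frame: the origin (TCP) lies at the very end of the fingers, on their centre line; the grasp point (between the pads) lies manip.hold_point_z behind it (manip.hold_point_z is the distance from the TCP to the grasp point, in m); x points along the fingers, y is the direction in which the jaws open and shut, and the axes are right-handed (so a half turn about x gives the same grasp; the last joint's range is limited). The gripper opens to 85 mm and grips with 20 to 120 N. Pads are 22 mm wide; open, the fingers measure 114 mm over their backs; the gripper's body (76 mm by 85 mm) begins 54 mm behind the grasp point. The pads swing forward as they close: fully open they stand 13 mm farther back than shut.
Start: joints at [-1.223, 0.276, 1.505, -0, 1.361, -0.121], TCP at [0.26, -0.513, 0.231] pointing down, gripper open.
Joint ranges: [-2.89, 2.89], [-0.75, 2.08], [0.22, 2.7], [-1.18, 4.32], [0.11, 2.71], [-2.7, 2.7]. Speed limits (rad/s): [2.57, 2.57, 3.14, 3.14, 3.14, 3.14].

INTERFACE

Orientations are given as a unit quaternion [w, x, y, z].
In Python, from rig import manip gives the robot as it stands.
- The arm moves only by the tool step_arm, never from a script. Its argument "targets" is a list of rows, each a list of 2 entries, a list of its own where there are three numbers: the shift along the tool's x, y, z in mm, then the turn about the tool's x in degrees. A call has 1 to 20 rows; each row is the pose to reach, as a shift and turn from the pose commanded when the call began, along the tool's axes at that moment; what a row does not reach only later rows make up. A row lasts 1/10 s, in which the tool goes at most 50 mm and 8.59 degrees, less where a joint would pass 70% of its speed; a pose out of reach is approached as far as the arm can. A call with a gripper value outside its range is refused whole. "grip" is the closure, from 0 (fully open) to 1 (shut), set as the call begins (left out, the last holds). The fingers move at their own pace and stop on an object; "grip_force" is the grip in N (left out, the last holds). Time passes only in rows, so rows that repeat a pose let the fingers close. It gives the time, the measured TCP pose, the force and the opening at its end, in the units of the state.
- manip.get_state(): the state, without advancing time (a new reading comes with each control period).
- manip.get_image(name): name is "scene" or "top"; returns a dict with "image" (420x560x3 uint8, red, green, blue), "fx", "fy", "cx", "cy" (pixels), "pose" (4x4, takes a point from camera to world coordinates). Camera axes: x right, y down, z forward; pixel columns grow to the right and rows downward; lengths in m; the calibration is good to about 2 mm. A picture is of the moment at which its call begins. There is no depth.
- manip.sign_off(): hands the job in, once; it reports no verdict.
Trained networks look in a picture, given as the dict that the camera call returned (one of the last four; its "shot" number tells which), for a name from the list of things; names that differ only in an ending like _2 or _b are one class to them, and where a whole thing is asked for, a point or a joint stands for the part that bears it (a point fixed in the world has none). Each returns a list of dicts, best first, with "confidence" (0 to 1); they miss things now and then, are a little off and sometimes report something else, mostly with a low value. They report only what shows in the picture. A call takes as long as a camera call.
- manip.search_frame(picture, thing): "xyz" ([x, y, z] in m, in world coordinates, good to about 4 mm: the middle of the surface that is visible of it).
- manip.regions_of(picture, thing): "region" (420x560 bool, what is visible of it).
The state is a dict: "clock": time; "qpos": joint angles; "qd": joint speeds; "effort": joint torques, N m; "position": TCP position; "ee_rot": TCP orientation; "contact_force": force on the tool from outside, world axes, zero at the start; "moment": the same for the moment, N m; "width": finger opening in m.
Only numpy, scipy, OpenCV 4.12 (cv2) and the standard library are available. Lean on these libraries where they do the work, as an engineer would, in place of code of your own. Each camera call takes 0.05 s, during which the arm holds its last target.

TASK

Check the bore of the hose connector with the double-ended plug gauge: push the slim go end fully home, take it out, then hold the thick no-go end square and centred against the mouth and press gently for a moment, with about 5 N, to confirm that it refuses to enter. The connector then passes: turn its lock collar until the lug stands upright at the locked mark, and leave the gauge lying on its mat, without disturbing the other things on the counter.

Things in the scene. Friction and masses are not known exactly. Their poses are not given: they have to be found in the camera images.
- gauge_center (a point): Centre of the plug gauge (0.15-0.3 kg) that lies on the mat: a square aluminium handle, 60 mm long, 36 x 36 mm, with a round steel plug on each end, all on one axis. The point is on the axis in mid-handle, 18 mm above the underside. x points along the gauge to the go end; z is up at the start.
- go_tip (a point): Centre of the go plug's end face, 60 mm along +x from the gauge's centre. The go plug is the slim, long one: 22 mm diameter, 30 mm long, its last 3.5 mm tapering to 17 mm. Axes as the gauge's.
- go_shoulder (a point): Centre of the handle's end face where the go plug begins, 30 mm along +x from the gauge's centre. The go end is fully home when this meets the mouth of the bore.
- nogo_tip (a point): Centre of the no-go plug's flat end face, 48 mm along -x from the gauge's centre. The no-go plug is the thick, short one: 27 mm diameter, 18 mm long. Axes as the gauge's.
- gauge: The plug gauge as a whole; origin on its underside (as it starts) below the centre of the handle, axes as the gauge's.
- port: Fixed hose connector, grey plastic, on a dark steel base plate (12 mm thick, x -47.5 to 77.5, y +-50 mm). Origin on the counter under it; x is level, along the bore from the mouth inwards; z up. Neck 44 mm diameter; behind it a block 64 mm wide, x 6 to 42, 109 mm high, with a ridge along the middle of its top (to 114 mm): the locked mark. Rear spigot to x = 70.
- port_mouth (a point): Centre of the mouth of the bore, in the neck's flat front face, 75 mm above the counter, 30 mm along -x from the origin of the port. Axes as the port's: x points straight into the bore. The bore is level, 23.5 mm diameter, 36 mm deep, without a chamfer.
- collar (a joint): Captive black lock collar on the neck, turning about the bore's axis: a ring 68 mm across, 15 to 33 mm behind the mouth, with one lug. In rad: 0 is locked, lug upright in line with the ridge, against a firm stop; positive leans the lug to the port's -y side. Starts at 0.7 to 1.2, stays where it is left, takes about 2 N at the lug to turn.
- collar_lug (a point): Outer end of the collar's lug, 62 mm from the bore's axis, 24 mm behind the mouth. The lug is a bar 16 mm along the bore, 12 mm wide, standing 28 mm out of the ring (from 34 to 62 mm from the axis).
- mat: Fixed black rubber mat on the counter, 220 x 190 mm (x, y), 3 mm thick; origin at the centre of its underside.
- tub_center (a point): Food tub standing on the counter, 64 mm across, 75 mm high; the point is its centre. Leave alone.
- sleeve_center (a point): Loose grey pipe sleeve standing on end, 50 mm across, 45 mm high; the point is its centre. Leave alone.
- net_frame: Net frame without netting, lying flat: 8 mm bars, handle 130 mm along -x, hoop 70 x 70 mm along +x; origin where they join. Leave alone.

How it is judged:
On the way, in this order (a step that is already met when the one before it is completed fails the run):
1. the go end is fully home in the bore: the handle's shoulder within 3.5 mm of the mouth's centre, the axes within 0.1 rad (distance between go_shoulder and port_mouth below 0.0035 m and angle between the x axis of gauge and the x axis of port, either way round below 0.1 rad), for 0.2 s.
2. the no-go end is pressed against the mouth with more than 3 N, its face within 5 mm of the mouth's centre, the axes within 0.12 rad, and does not enter (distance between nogo_tip and port_mouth below 0.005 m and angle between the x axis of gauge and the x axis of port, either way round below 0.12 rad and contact force between gauge and port above 3 N), for 0.3 s.
3. the collar is turned to its locked mark (within 0.1 rad) (value of joint collar below 0.1 rad), for 0.2 s.
At the end, for the whole second after the job is handed in: The collar is within 0.1 rad of its locked mark; the gauge lies flat and at rest on the mat (the handle's centre over the mat and less than 26 mm above the counter) (value of joint collar below 0.1 rad and x of gauge_center in the frame of mat between -0.11 and 0.11 m and y of gauge_center in the frame of mat between -0.095 and 0.095 m and height (world z) of gauge_center below 0.026 m and linear speed of gauge below 0.02 m/s); the robot touches nothing.
It fails at once if the gauge is forced against the connector with more than 40 N (contact force between gauge and port above 40 N).
It fails at once if the food tub, the sleeve or the net frame is moved by more than 30 mm (distance of any of tub_center, sleeve_center, net_frame from where it was at the start of the episode above 0.03 m).
It also fails if it takes over 72 s, if anything falls off the work surface, if the arm or the gripper's body presses on something with over 40 N, if the wrist force passes 120 N, or if a joint passes its speed limit or range.

## Working session

There is one attempt and no reset: what is moved stays moved. The work goes in short steps, Python scripts to look and compute and a tool call to move; the robot and the scene stay as the last step left them, time stands still between calls to the robot, and variables do not carry over. Pictures are saved under pics/ and viewed, and the job is handed in when it is done.

Besides the shell and the picture viewer there is one more tool, called after "Emit:" as a command line: name --argument value ..., lists and objects as JSON in quotes. step_arm: Moves the arm, as the interface text tells. Its arguments: {"type":"object","properties":{"targets":{"type":"array"},"grip":{"type":"number"},"grip_force":{"type":"number"}},"required":["targets"]}

```bash
ls; mkdir -p pics; cat > h.py <<'E'
import numpy as np,cv2
from rig import manip
from scipy.spatial.transform import Rotation as R
def rot(q): return R.from_quat([q[1],q[2],q[3],q[0]])
def save(p,n): cv2.imwrite('pics/'+n,cv2.cvtColor(p['image'],cv2.COLOR_RGB2BGR))
def proj(p,X):
    T=np.linalg.inv(p['pose']);c=T[:3,:3]@np.array(X)+T[:3,3]
    return np.array([p['fx']*c[0]/c[2]+p['cx'],p['fy']*c[1]/c[2]+p['cy']])
def ray(p,uv,z):
    d=p['pose'][:3,:3]@np.array([(uv[0]-p['cx'])/p['fx'],(uv[1]-p['cy'])/p['fy'],1]);o=p['pose'][:3,3]
    return o+d*(z-o[2])/d[2]
E
python3 - <<'E'
from h import *
np.set_printoptions(precision=4,suppress=True)
print(manip.hold_point_z)
s=manip.get_state();print(s)
print(rot(s['ee_rot']).as_matrix())
for n in ['scene','top']:
    p=manip.get_image(n);save(p,n+'0.png');print(n,p['pose'],p['fx'])
    for t in ['gauge_center','go_tip','nogo_tip','go_shoulder','port','port_mouth','collar_lug','mat','tub_center','sleeve_center','net_frame']:
        for d in manip.search_frame(p,t)[:2]: print(t,np.array(d['xyz']),round(d['confidence'],2))
E
```

```text
pics
0.0187
{'clock': 0.0, 'qpos': array([-1.223 ,  0.2766,  1.5062,  0.    ,  1.3607, -0.121 ]), 'qd': array([ 0.0015, -0.0016,  0.0007,  0.0007,  0.0011,  0.0008]), 'effort': array([  0.0016, -41.6775, -24.5807,  -0.0001,   0.011 ,  -0.    ]), 'position': array([ 0.2596, -0.5124,  0.2304]), 'ee_rot': array([-0.1636, -0.6877, -0.1649,  0.6878]), 'contact_force': array([ 0.7718, -1.2036,  0.3146]), 'moment': array([ 0.0143, -0.0079, -0.0489]), 'width': 0.08546464679713078}
[[-0.0006  0.4518 -0.8921]
 [ 0.0018 -0.8921 -0.4518]
 [-1.     -0.0019 -0.0002]]
scene [[-0.0171  0.8109 -0.585   1.2624]
 [ 0.9998  0.017  -0.0058  0.0219]
 [ 0.0052 -0.585  -0.811   1.0458]
 [ 0.      0.      0.      1.    ]] 419.65782394762914
gauge_center [ 0.4949 -0.164   0.0291] 0.69
go_tip [ 0.4934 -0.1644  0.0309] 0.63
nogo_tip [ 0.493  -0.1634  0.0335] 0.95
go_shoulder [ 0.4925 -0.1605  0.0338] 0.67
port [0.6385 0.1843 0.0613] 0.97
port_mouth [0.6391 0.1814 0.055 ] 0.78
port_mouth [ 0.6984 -0.3008  0.0345] 0.4
collar_lug [0.6164 0.1597 0.1054] 0.72
collar_lug [ 0.4936 -0.1619  0.0353] 0.53
mat [ 0.5251 -0
[... 163 characters left out ...]
892  0.1456  0.3894]
 [-0.9999 -0.0155  0.0011  0.0178]
 [ 0.0012 -0.1456 -0.9893  1.4454]
 [ 0.      0.      0.      1.    ]] 497.8805783111101
gauge_center [ 0.479  -0.1624  0.0373] 0.67
go_tip [ 0.4795 -0.1681  0.0365] 0.96
nogo_tip [ 0.4844 -0.1672  0.0364] 0.8
go_shoulder [ 0.4829 -0.1694  0.0408] 0.69
port [0.6106 0.1816 0.075 ] 0.75
port_mouth [0.6131 0.185  0.0747] 0.58
port_mouth [0.3714 0.3791 0.0065] 0.28
collar_lug [0.6062 0.1687 0.1055] 0.6
mat [ 0.5085 -0.1923  0.0037] 0.84
tub_center [ 0.734  -0.0425  0.0709] 0.96
tub_center [ 0.4786 -0.1662  0.0371] 0.65
sleeve_center [ 0.6946 -0.3051  0.0472] 0.66
net_frame [ 0.4798 -0.1624  0.0386] 0.64
net_frame [0.3722 0.3802 0.0079] 0.59
```

View pics/scene0.png

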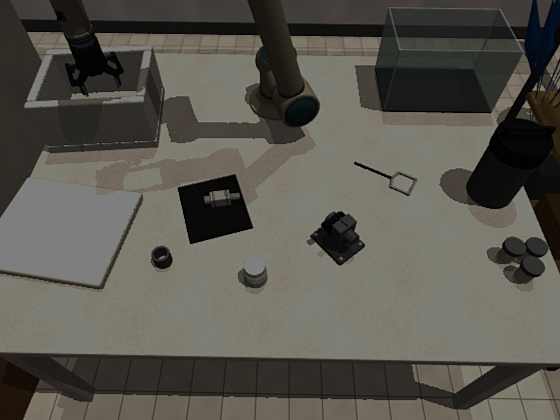

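View pics/top0.png

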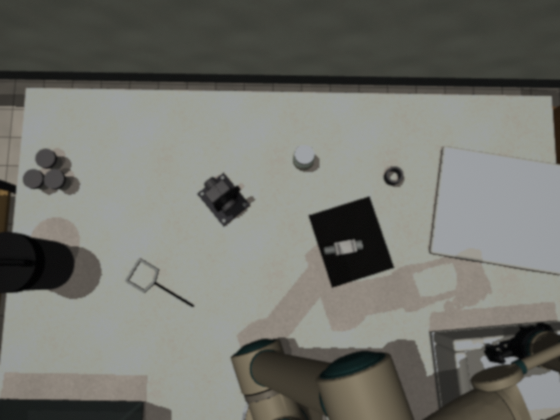

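```bash
python3 - <<'E'
import cv2
a=cv2.imread('pics/top0.png');b=cv2.imread('pics/scene0.png')
# crops
import numpy as np
from h import *
cv2.imwrite('pics/c1.png',cv2.resize(a[130:230,110:300],None,fx=4,fy=4,interpolation=2))
cv2.imwrite('pics/c2.png',cv2.resize(b[150:300,240:420],None,fx=4,fy=4,interpolation=2))
cv2.imwrite('pics/c3.png',cv2.resize(b[170:260,140:280],None,fx=5,fy=5,interpolation=2))
E
```

```text
(no output)
```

The scene picture shows the gauge at about (222,198) on the mat and the port at (340,236). In the top view the gauge is at (345,247) and the port at (225,198). Both need a closer look.

```bash
python3 - <<'E'
from h import *
a=cv2.imread('pics/top0.png');b=cv2.imread('pics/scene0.png')
g=lambda im:np.clip(255*(im/255.)**0.5,0,255).astype('uint8')
u=lambda im,k:cv2.resize(g(im),None,fx=k,fy=k,interpolation=cv2.INTER_CUBIC)
A=np.hstack([u(a[160:240,185:265],5),u(a[210:290,305:385],5)])
B=np.hstack([u(b[200:270,300:370],5.715),u(b[165:235,185:255],5.715)])
cv2.imwrite('pics/cA.png',A);cv2.imwrite('pics/cB.png',B[:400,:800])
E
```

```text
(no output)
```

View pics/cA.png

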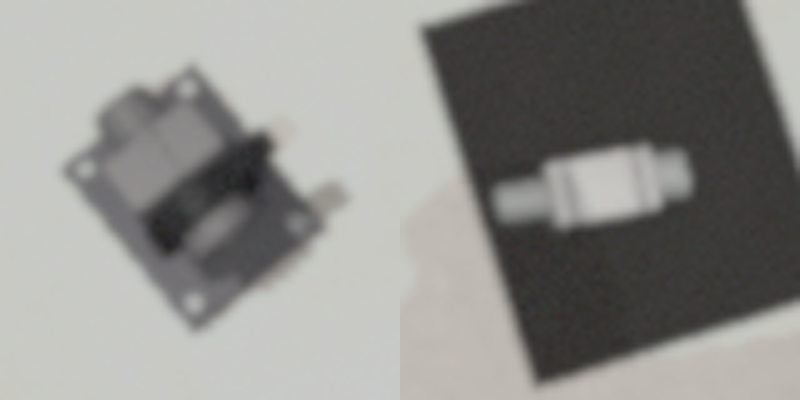

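View pics/cB.png

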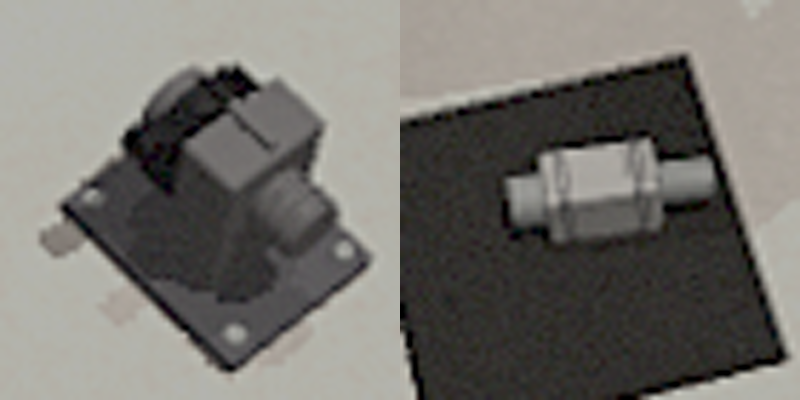

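```bash
cat > fit.py <<'E'
from h import *
from scipy.optimize import least_squares
from scipy.ndimage import map_coordinates
def seg(p,q,n=25): 
    t=np.linspace(.06,.94,n)[:,None]; return np.array(p)*(1-t)+np.array(q)*t
def gray(p): return cv2.GaussianBlur(cv2.cvtColor(p['image'],cv2.COLOR_RGB2GRAY).astype(float),(0,0),.7)
def measure(p,G,segs,T,w=3.0):
    """T: 4x4 obj->world. returns list of (seg idx, pts3d, uv measured, normal)"""
    out=[]
    for k,(a,b,sgn) in enumerate(segs):
        P=seg(a,b); W=P@T[:3,:3].T+T[:3,3]
        uv=np.array([proj(p,x) for x in W]); d=uv[-1]-uv[0]; L=np.linalg.norm(d)
        if L<4: continue
        n=np.array([-d[1],d[0]])/L
        s=np.arange(-w,w+.01,.1)
        q=uv[:,None]+s[None,:,None]*n
        prof=map_coordinates(G,[q[...,1],q[...,0]],order=3)
        prof=prof.mean(0) if False else prof
        g=np.gradient(prof,axis=1)/.1
        g=np.abs(g) if sgn==0 else np.maximum(g*sgn,0)
        m=g.max(1); ok=m>4
        # centroid about the max
        for i in np.where(ok)[0]:
            j=g[i].argmax(); 
            if j<3 or j>len(s)-4: continue
            lo,hi=max(0,j-7),min(len(s),j+8)
            o=(g[i,lo:hi]*s[lo:hi]).sum()/g[i,lo:hi].sum()
            out.append((k,P[i],uv[i]+o*n,n))
    return out
def Tf(x,y,z,yaw):
    T=np.eye(4);T[:3,:3]=R.from_euler('z',yaw).as_matrix();T[:3,3]=[x,y,z];return T
def fit(views,x0,z,w=(4,3,2,2),verbose=True):
    """views: list of (pic,segs)"""
    x=np.array(x0,float)
    Gs=[gray(p) for p,_ in views]
    for ww in w:
        M=[measure(p,G,s,Tf(x[0],x[1],z,x[2]),ww) for (p,s),G in zip(views,Gs)]
        def res(v):
            T=Tf(v[0],v[1],z,v[2]); r=[]
            for (p,s),m in zip(views,M):
                for k,P,uv,n in m: r.append((proj(p,T[:3,:3]@P+T[:3,3])-uv)@n)
            return np.array(r)
        sol=least_squares(res,x,loss='soft_l1',f_scale=.3,x_scale=[.01,.01,.05]); x=sol.x
    if verbose:
        r=res(x);i=0
        for (p,s),m in zip(views,M):
            ks=np.array([a[0] for a in m]);rr=r[i:i+len(m)];i+=len(m)
            print([(k,int((ks==k).sum()),round(float(np.median(rr[ks==k])),2)) for k in sorted(set(ks))])
        print('n',len(r),'medabs',np.median(abs(r)))
    return x
E
cat > p1.py <<'E'
from fit import *
np.set_printoptions(precision=4,suppress=True)
pt=manip.get_image('top');ps=manip.get_image('scene')
a=.012
fp,fm,rp,rm=[-.0475,.05,a],[-.0475,-.05,a],[.0775,.05,a],[.0775,-.05,a]
top=[(fm,fp,0),(fp,rp,0),(rp,rm,0),(rm,fm,0)]
sc=[(rp,rm,0),(rm,fm,0)]
B=lambda x,y:[x,y,.109]
blk=[(B(.042,-.032),B(.042,.032),0),(B(.006,-.032),B(.042,-.032),0),(B(.006,.032),B(.042,.032),0)]
c=ray(pt,[185+195/5,160+197/5],.012); print('c',c)
x0=[c[0]-.012,c[1]-.01,np.radians(39.5)]
for nm,v in [('top',[(pt,top+blk)]),('scene',[(ps,sc+blk)]),('both',[(pt,top+blk),(ps,sc+blk)])]:
    x=fit(v,x0,0);print(nm,x,np.degrees(x[2]))
T=Tf(x[0],x[1],0,x[2])
print('mouth',T@[-.03,0,.075,1])
for p,n,s,o,k in [(pt,'fa',top+blk,(185,160,80),7),(ps,'fb',sc+blk,(295,195,80),7)]:
    im=cv2.cvtColor(p['image'],cv2.COLOR_RGB2BGR);im=np.clip(255*(im/255.)**.5,0,255).astype('uint8')
    im=cv2.resize(im[o[1]:o[1]+o[2],o[0]:o[0]+o[2]],None,fx=k,fy=k,interpolation=2)
    f=lambda X:tuple(int(v) for v in ((proj(p,(T@np.r_[X,1])[:3])-[o[0],o[1]]+.5)*k))
    for q in s: cv2.line(im,f(q[0]),f(q[1]),(0,0,255),1)
    th=np.linspace(0,2*np.pi,40)
    for r,xx in [(.022,-.03),(.01175,-.03),(.034,-.015),(.034,.003)]:
        cv2.polylines(im,[np.array([f([xx,r*np.cos(t),.075+r*np.sin(t)]) for t in th])],True,(0,255,0),1)
    for an in [.7,.95,1.2]: 
        cv2.line(im,f([-.006,-.034*np.sin(an),.075+.034*np.cos(an)]),f([-.006,-.062*np.sin(an),.075+.062*np.cos(an)]),(255,100,0),1)
    cv2.imwrite('pics/%s.png'%n,im)
E
python3 p1.py
```

```text
c [0.6163 0.1834 0.012 ]
[(np.int64(0), 25, 0.2), (np.int64(1), 25, -0.09), (np.int64(2), 15, 0.71), (np.int64(3), 22, -0.1), (np.int64(4), 23, -0.01), (np.int64(5), 23, 0.9), (np.int64(6), 23, -0.7)]
n 156 medabs 0.2961636694235624
top [0.6053 0.1753 0.7031] 40.28599166063345
[(np.int64(0), 25, 0.21), (np.int64(1), 24, 1.32), (np.int64(2), 22, 0.9), (np.int64(3), 25, 0.8), (np.int64(4), 25, 0.0)]
n 121 medabs 0.791571660767353
scene [0.6099 0.1785 0.697 ] 39.937522354695155
[(np.int64(0), 23, 0.88), (np.int64(1), 25, -0.01), (np.int64(2), 15, 0.02), (np.int64(3), 21, -0.09), (np.int64(4), 22, 0.63), (np.int64(5), 25, 0.98), (np.int64(6), 23, -0.71)]
[(np.int64(0), 25, 1.44), (np.int64(1), 23, 1.43), (np.int64(2), 21, -0.33), (np.int64(3), 25, 0.58), (np.int64(4), 24, -0.12)]
n 272 medabs 0.5863720054988868
both [0.6069 0.1763 0.7079] 40.56220785130934
mouth [0.5841 0.1568 0.075  1.    ]
```

View pics/fa.png

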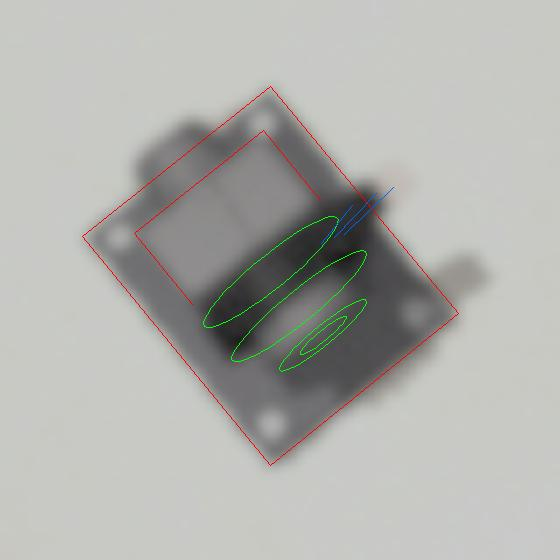

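View pics/fb.png

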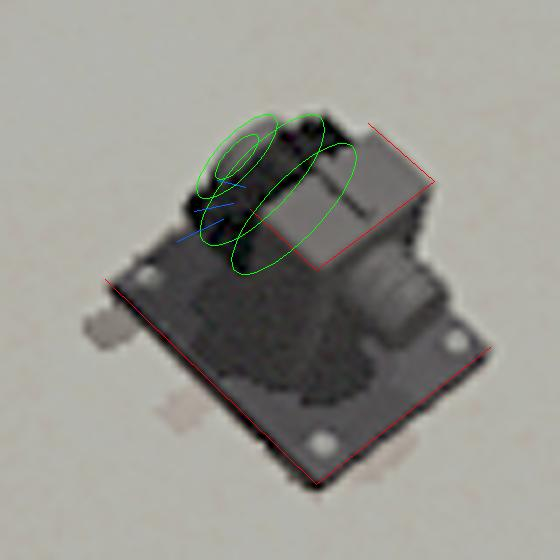

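```bash
python3 - <<'E'
s=open('p1.py').read()
s=s.replace("top=[(fm,fp,0),(fp,rp,0),(rp,rm,0),(rm,fm,0)]","""lo=lambda q:[q[0],q[1],0.]
# sign: normal n=(-dy,dx) image; out brighter
top=[(lo(fm),lo(fp),0),(fp,rp,0),(rp,rm,0),(rm,fm,0)]""")
s=s.replace("sc=[(rp,rm,0),(rm,fm,0)]","sc=[(lo(rp),lo(rm),0),(lo(rm),lo(fm),0)]")
i=s.index("x0=")
s=s[:i]+'''x0=[.6069,.1763,.7079]
def autosign(p,segs,ctr,x):
    T=Tf(x[0],x[1],0,x[2]);o=[]
    for a,b,k in segs:
        pa,pb,pc=[proj(p,(T@np.r_[q,1])[:3]) for q in (a,b,ctr)]
        d=pb-pa;n=np.array([-d[1],d[0]]); o.append((a,b,float(k*np.sign(n@((pa+pb)/2-pc)))))
    return o
C=[.015,0,.012]; D=[.024,0,.109]
mk=lambda L,k:[(a,b,k) for a,b,_ in L]
TS=autosign(pt,mk(top,1),C,x0)+autosign(pt,mk(blk[:1]+blk[1:],-1),D,x0)
SS=autosign(ps,mk(sc,1),C,x0)+autosign(ps,mk(blk,-1),D,x0)
'''+s[i:].split('\n',1)[1].replace("top+blk","TS").replace("sc+blk","SS")
open('p1.py','w').write(s)
f=open('fit.py').read()
# per-camera offsets
i=f.index("def fit(")
f=f[:i]+'''def fit(views,x0,z,w=(4,3,2,2),verbose=True,off=None,sp=.7):
    nv=len(views); x=np.r_[np.array(x0,float),np.zeros(2*nv) if off is None else np.ravel(off)]
    Gs=[gray(p) for p,_ in views]
    def sh(p,o):
        q=dict(p);q['cx']=p['cx']+o[0];q['cy']=p['cy']+o[1];return q
    for ww in w:
        M=[measure(sh(p,x[3+2*i:5+2*i]),G,s,Tf(x[0],x[1],z,x[2]),ww) for i,((p,s),G) in enumerate(zip(views,Gs))]
        def res(v):
            if off is not None: v=np.r_[v[:3],np.ravel(off)]
            T=Tf(v[0],v[1],z,v[2]); r=[]
            for i,((p,s),m) in enumerate(zip(views,M)):
                pp=sh(p,v[3+2*i:5+2*i])
                for k,P,uv,n in m: r.append((proj(pp,T[:3,:3]@P+T[:3,3])-uv)@n)
            r=np.array(r)
            if off is None: r=np.r_[r,v[3:]/sp*.2*np.sqrt(len(r))]
            return r
        x0=x if off is None else x[:3]
        sol=least_squares(res,x0,loss='soft_l1',f_scale=.3); x=np.r_[sol.x[:3],sol.x[3:] if off is None else np.ravel(off)]
    if verbose:
        r=res(x);i=0
        for (p,s),m in zip(views,M):
            ks=np.array([a[0] for a in m]);rr=r[i:i+len(m)];i+=len(m)
            print([(int(k),int((ks==k).sum()),round(float(np.median(rr[ks==k])),2)) for k in sorted(set(ks))])
        print('n',len(r),'medabs',np.median(abs(r)))
    return x
'''
open('fit.py','w').write(f)
E
python3 p1.py
```

```text
c [0.6163 0.1834 0.012 ]
[(0, 25, -0.1), (1, 25, -0.11), (2, 15, 0.51), (3, 22, -0.08), (4, 22, 0.2), (5, 24, 0.88), (6, 22, -0.72)]
n 157 medabs 0.22234687235587586
top [ 0.6058  0.1759  0.701  -0.011  -0.0101] 40.166807543459385
[(0, 25, -0.0), (1, 25, 0.11), (2, 25, -0.08), (3, 25, 0.1)]
n 102 medabs 0.10315280408450528
scene [ 0.6066  0.178   0.703  -0.0202  0.0031] 40.27628132857455
[(0, 25, -0.0), (1, 25, -0.11), (2, 15, 0.41), (3, 22, -0.04), (4, 22, 0.29), (5, 23, 0.88), (6, 22, -0.72)]
[(0, 25, 0.0), (1, 25, 0.11), (2, 25, -0.1), (3, 25, 0.11)]
n 258 medabs 0.19919352035545873
both [0.6061 0.1773 0.702  0.4396 0.0821 0.1931 0.115 ] 40.22148212591776
mouth [0.5832 0.1579 0.075  1.    ]
```

View pics/fb.png

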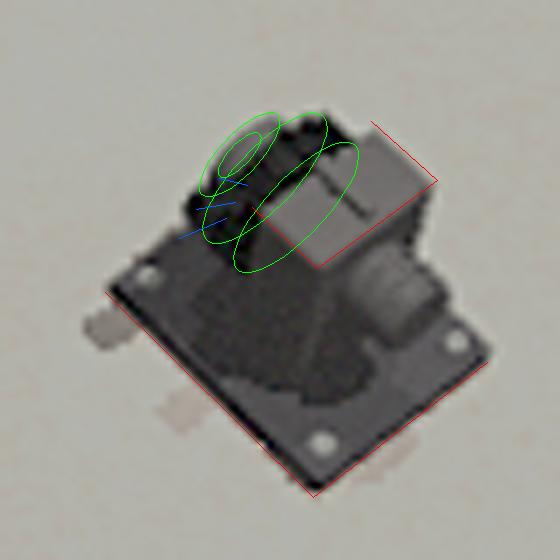

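View pics/fa.png

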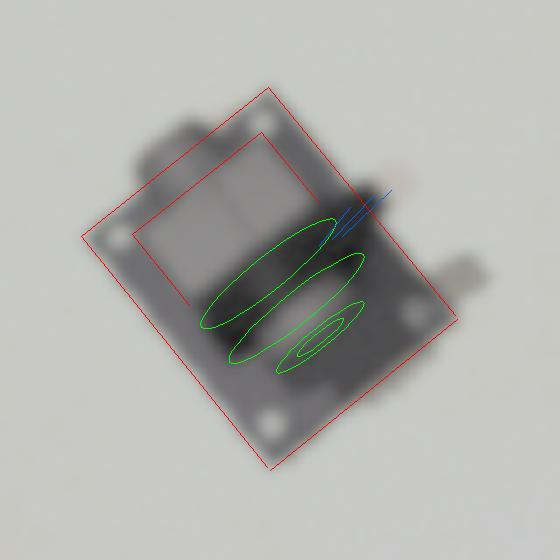

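```bash
sed -i 's/-\[o\[0\],o\[1\]\]+.5)\*k/-[o[0],o[1]]+.5)*k-.5/; s/blk\[:1\]+blk\[1:\]/blk[:1]/' p1.py; sed -i "s/^a=.012/print(pt['cx'],pt['cy'],ps['cx'],ps['cy']);a=.012/" p1.py; python3 p1.py
python3 - <<'E'
import sys;sys.path.insert(0,'.')
import cv2
E
```

```text
280.1531370007779 205.7045663841773 278.22384664740724 209.75941792699743
c [0.6163 0.1834 0.012 ]
[(0, 25, -0.09), (1, 25, -0.1), (2, 15, 0.49), (3, 22, -0.09), (4, 22, 0.16)]
n 111 medabs 0.19567933865538426
top [ 0.6058  0.1758  0.7015 -0.017  -0.0185] 40.193958537773696
[(0, 25, -0.01), (1, 25, 0.12), (2, 25, -0.1), (3, 25, 0.1)]
n 102 medabs 0.10508390551566957
scene [ 0.6066  0.178   0.7037 -0.021   0.0031] 40.319274990686644
[(0, 25, -0.0), (1, 25, -0.09), (2, 15, 0.41), (3, 22, -0.01), (4, 22, 0.2)]
[(0, 25, 0.0), (1, 25, 0.12), (2, 25, -0.19), (3, 25, 0.19)]
n 213 medabs 0.1924330588307671
both [0.6061 0.1774 0.7025 0.4869 0.0737 0.1761 0.1147] 40.24921315090703
mouth [0.5832 0.158  0.075  1.    ]
```

```bash
cat > g1.py <<'E'
from fit import *
np.set_printoptions(precision=4,suppress=True)
def gsegs(p,x,zc,u=None):
    """silhouette segments in gauge-centre frame (origin gauge_center), yaw x[2]"""
    T=Tf(x[0],x[1],zc,x[2]); c=np.linalg.inv(T)@p['pose'][:,3]; c=c[:3]
    o=[]
    ctr=np.zeros(3)
    for xa,xb,r in [(.033,.055,.011),(-.046,-.033,.0135)]:
        v=c-np.array([(xa+xb)/2,0,0]); m=np.cross([1,0,0],v);m/=np.linalg.norm(m)
        for s in (1,-1): o.append((np.array([xa,0,0])+s*r*m,np.array([xb,0,0])+s*r*m,-1,[(xa+xb)/2,0,0]))
    for xe,r in [(.06,.0085),(-.048,.0135)]:
        v=c/np.linalg.norm(c); m=np.cross([1,0,0],v);m/=np.linalg.norm(m); w=np.cross(m,[1,0,0])
        k=np.sign(w@v)*(-1 if (v[0]*np.sign(xe)>0) else 1)
        o.append((np.array([xe,0,0])-.4*r*m+k*r*.9*w,np.array([xe,0,0])+.4*r*m+k*r*.9*w,-1,ctr))
    out=[]
    for a,b,k,ct in o:
        pa,pb,pc=[proj(p,(T@np.r_[q,1])[:3]) for q in (a,b,ct)]
        d=pb-pa;n=np.array([-d[1],d[0]]); out.append((a,b,float(k*np.sign(n@((pa+pb)/2-pc)))))
    return out
def draw(p,segs,x,zc,name,ctr,hw=40,k=7):
    T=Tf(x[0],x[1],zc,x[2]);o=np.round(ctr).astype(int)-hw
    im=cv2.cvtColor(p['image'],cv2.COLOR_RGB2BGR);im=np.clip(255*(im/255.)**.5,0,255).astype('uint8')
    im=cv2.resize(im[o[1]:o[1]+2*hw,o[0]:o[0]+2*hw],None,fx=k,fy=k,interpolation=2)
    f=lambda X:tuple(int(v) for v in ((proj(p,(T@np.r_[X,1])[:3])-o+.5)*k-.5))
    for q in segs: cv2.line(im,f(q[0]),f(q[1]),(0,0,255),1)
    cv2.circle(im,f([0,0,0]),2,(0,255,0),-1)
    cv2.imwrite('pics/'+name,im)
if __name__=='__main__':
    pt=manip.get_image('top');ps=manip.get_image('scene')
    c=ray(pt,[305+(605-400)/5,210+188/5],.03);x0=[c[0],c[1],np.radians(100)];print(x0)
    zc=.021
    for nm,vs in [('top',[pt]),('scene',[ps]),('both',[pt,ps])]:
        x=np.array(x0)
        for it in range(3):
            x=fit([(p,gsegs(p,x,zc)) for p in vs],x[:3],zc,w=(4,2) if it==0 else (2,),verbose=it==2)
        print(nm,x,np.degrees(x[2]))
    draw(pt,gsegs(pt,x,zc),x,zc,'ga.png',proj(pt,[x[0],x[1],zc]))
    draw(ps,gsegs(ps,x,zc),x,zc,'gb.png',proj(ps,[x[0],x[1],zc]))
E
python3 g1.py; python3 -c "
import cv2,numpy as np
cv2.imwrite('pics/gab.png',cv2.resize(np.hstack([cv2.imread('pics/ga.png'),cv2.imread('pics/gb.png')]),(800,400)))"
```

```text
[np.float64(0.48040470985774597), np.float64(-0.16934230124498276), np.float64(1.7453292519943295)]
[]
n 2 medabs 0.0
top [ 168.2449 -951.3779   -1.3252    0.        0.    ] -75.92604735243168
[]
n 2 medabs 0.0
scene [-18.7032 108.567   -1.0884   0.       0.    ] -62.36242529814115
[]
[]
n 4 medabs 0.0
both [-2.4298 16.3291  1.6802  0.      0.      0.      0.    ] 96.26866860932732Traceback (most recent call last):
  File "g1.py", line 37, in <module>
    draw(pt,gsegs(pt,x,zc),x,zc,'ga.png',proj(pt,[x[0],x[1],zc]))
    ~~~~^^^^^^^^^^^^^^^^^^^^^^^^^^^^^^^^^^^^^^^^^^^^^^^^^^^^^^^^^
  File "g1.py", line 23, in draw
    im=cv2.resize(im[o[1]:o[1]+2*hw,o[0]:o[0]+2*hw],None,fx=k,fy=k,interpolation=2)
cv2.error: OpenCV(4.12.0) /io/opencv/modules/imgproc/src/resize.cpp:4208: error: (-215:Assertion failed) !ssize.empty() in function 'resize'

[ WARN:0@0.023] global loadsave.cpp:275 findDecoder imread_('pics/ga.png'): can't open/read file: check file path/integrity
[ WARN:0@0.024] global loadsave.cpp:275 findDecoder imread_('pics/gb.png'): can't open/read file: check file path/integrity
Traceback (most recent call last):
cv2.error: OpenCV(4.12.0) :-1: error: (-5:Bad argument) in function 'resize'
> Overload resolution failed:
>  - src data type = object is not supported
>  - Expected Ptr<cv::UMat> for argument 'src'
```

```bash
sed -i 's/if L<4: continue/if L<1.2: continue/' fit.py
python3 - <<'E'
s=open('g1.py').read()
s=s.replace("    out=[]\n","""    v=c/np.linalg.norm(c); m=np.cross([1,0,0],v);m/=np.linalg.norm(m)
    K=[np.array([0,a,b]) for a in (.018,-.018) for b in (.018,-.018)]
    for s in (1,-1):
        q=max(K,key=lambda k:s*(k@m)); o.append((q+[-.026,0,0],q+[.026,0,0],-1,ctr))
    out=[]
""",1)
open('g1.py','w').write(s)
E
python3 g1.py; python3 -c "
import cv2,numpy as np
cv2.imwrite('pics/gab.png',cv2.resize(np.hstack([cv2.imread('pics/ga.png'),cv2.imread('pics/gb.png')]),(800,400)))"
```

```text
[np.float64(0.48040470985774597), np.float64(-0.16934230124498276), np.float64(1.7453292519943295)]
[(0, 25, 0.5), (1, 25, -0.4), (2, 25, 0.4), (3, 25, -0.5), (4, 25, 0.1), (5, 25, -0.09), (6, 25, 0.1), (7, 25, -0.1)]
n 202 medabs 0.19964315594220805
top [ 0.4831 -0.1673  1.755  -0.0015 -0.0003] 100.55499783737646
[(0, 25, 0.53), (1, 25, -0.39), (2, 21, 0.61), (3, 25, -0.31), (4, 25, -0.0), (5, 25, -0.01), (6, 25, 0.32), (7, 25, -0.6)]
n 198 medabs 0.3855957428956201
scene [ 0.4813 -0.1651  1.7696 -0.      0.0161] 101.39013784823011
[(0, 25, 0.34), (1, 25, -0.56), (2, 25, 0.43), (3, 25, -0.47), (4, 25, 0.05), (5, 25, -0.14), (6, 25, 0.04), (7, 25, -0.16)]
[(0, 24, 0.75), (1, 25, -0.25), (2, 20, 0.54), (3, 25, -0.36), (4, 25, 0.05), (5, 25, 0.08), (6, 25, 0.34), (7, 25, -0.56)]
n 398 medabs 0.2758624435501152
both [ 0.4826 -0.1669  1.7592  0.1247 -0.1501  0.6016 -0.2483] 100.79515888614839
```

View pics/gab.png

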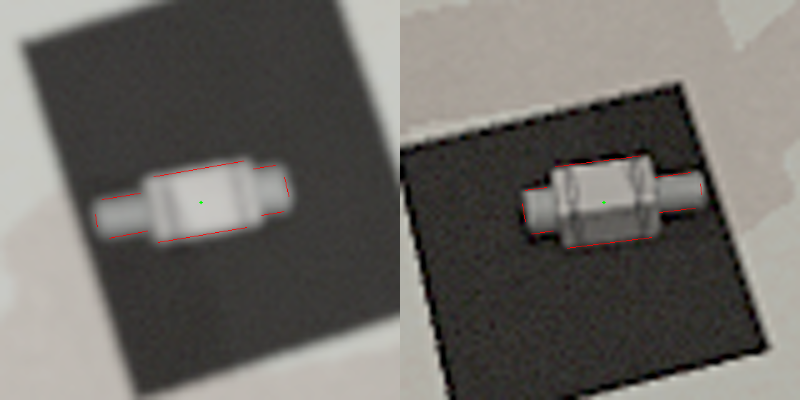

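```bash
cat >> h.py <<'E'
def psi(s=None):
    s=s or manip.get_state(); m=rot(s['ee_rot']).as_matrix(); return np.degrees(np.arctan2(m[1,1],m[0,1]))
def plan(X,ps=None,s=None):
    s=s or manip.get_state(); M=rot(s['ee_rot']).as_matrix()
    d=M.T@(np.array(X)-s['position'])*1000
    t=0 if ps is None else -((ps-psi(s)+180)%360-180)
    print('now',np.round(s['position'],4),'psi',round(psi(s),2),'j',np.round(s['qpos'],2),'t',round(s['clock'],2)); print('shift',np.round(d,1),'turn',round(t,1),'rows',np.ceil(np.linalg.norm(d)/50),np.ceil(abs(t)/8.59))
E
python3 -c "
from h import *
plan([.4832,-.1708,.14],10.9);plan([.4832,-.1708,.2309],10.9)"
```

```text
now [ 0.2598 -0.513   0.2313] psi -63.14 j [-1.22  0.28  1.5  -0.    1.36 -0.12] t 1.7
shift [  91.3 -204.4 -353.9] turn -74.0 rows 9.0 9.0
now [ 0.2598 -0.513   0.2313] psi -63.14 j [-1.22  0.28  1.5  -0.    1.36 -0.12] t 1.7
shift [   0.4 -204.4 -353.9] turn -74.0 rows 9.0 9.0
```

Emit:
step_arm --targets '[[[0, -100, -177], -37], [[0, -100, -177], -37], [[0, -100, -177], -37], [[0, -204.4, -353.9], -74], [[40, -204.4, -353.9], -74], [[91, -204.4, -353.9], -74], [[91, -204.4, -353.9], -74], [[91, -204.4, -353.9], -74], [[91, -204.4, -353.9], -74], [[91, -204.4, -353.9], -74], [[91, -204.4, -353.9], -74], [[91, -204.4, -353.9], -74]]' --grip 0 --grip_force 60

```text
clock: 2.9
position: [0.4833, -0.1718, 0.141]
ee_rot: [0.545, 0.451, 0.544, -0.451]
contact_force: [0.9, -0.1, -0.3]
width: 0.0851
```

```bash
python3 -c "
from h import *
plan([.4832,-.1708,.008],10.9);print(manip.get_state()['contact_force'])"
```

```text
now [ 0.4833 -0.1718  0.141 ] psi 10.78 j [-0.48  0.25  1.78 -0.    1.11 -0.66] t 2.9
shift [133.   -0.   -1.2] turn -0.1 rows 3.0 1.0
[ 0.86085909 -0.10469766 -0.3436295 ]
```

Emit:
step_arm --targets '[[[40, 0, -1.2], 0], [[80, 0, -1.2], 0], [[110, 0, -1.2], 0], [[125, 0, -1.2], 0], [[133, 0, -1.2], 0], [[133, 0, -1.2], 0], [[133, 0, -1.2], 0]]'

```text
clock: 3.6
position: [0.4837, -0.1707, 0.0083]
ee_rot: [0.546, 0.451, 0.544, -0.451]
contact_force: [0.6, 0.2, 0.3]
width: 0.0853
```

Emit:
step_arm --targets '[[[0, 0, 0], 0], [[0, 0, 0], 0], [[0, 0, 0], 0], [[0, 0, 0], 0], [[0, 0, 0], 0], [[0, 0, 0], 0], [[0, 0, 0], 0], [[0, 0, 0], 0]]' --grip 1 --grip_force 60

```text
clock: 4.4
position: [0.4835, -0.1698, 0.008]
ee_rot: [0.546, 0.45, 0.545, -0.45]
contact_force: [-0.1, -0.2, 6.3]
width: 0.0354
```

```bash
python3 -c "
from h import *
plan([.4832,-.1708,.15],10.9);print(manip.get_state()['contact_force'],manip.get_state()['width'])"
```

```text
now [ 0.4835 -0.1698  0.008 ] psi 10.87 j [-0.47  0.41  1.95 -0.    0.78 -0.66] t 4.4
shift [-142.    -0.4    1.1] turn -0.0 rows 3.0 1.0
[-0.11751756 -0.2134807   6.26175621] 0.03544934325959196
```

Emit:
step_arm --targets '[[[-20, 0, 0], 0], [[-60, 0, 0], 0], [[-100, 0, 0], 0], [[-100, 0, 0], 0], [[-100, 0, 0], 0]]'

```text
clock: 4.9
position: [0.4828, -0.1695, 0.1075]
ee_rot: [0.545, 0.45, 0.545, -0.45]
contact_force: [-0.5, -0.4, -2.4]
width: 0.0357
```

```bash
python3 -c "
from h import *
plan([.5121,.0979,.11],-49.7);print(manip.get_state()['contact_force'],manip.get_state()['width'])"
```

```text
now [ 0.4828 -0.1695  0.1075] psi 10.87 j [-0.47  0.29  1.83 -0.    1.03 -0.66] t 4.9
shift [  -2.6   79.2 -257.1] turn 60.6 rows 6.0 8.0
[-0.47052659 -0.39241974 -2.42409487] 0.035747559310500006
```

Emit:
step_arm --targets '[[[-2.6, 10, -32], 8], [[-2.6, 20, -65], 16], [[-2.6, 30, -98], 24], [[-2.6, 40, -130], 32], [[-2.6, 50, -163], 40], [[-2.6, 60, -195], 48], [[-2.6, 70, -228], 55], [[-2.6, 79.2, -257], 60.6], [[10, 79.2, -257], 60.6], [[25, 79.2, -257], 60.6], [[40, 79.2, -257], 60.6], [[45, 79.2, -257], 60.6], [[45, 79.2, -257], 60.6], [[45, 79.2, -257], 60.6], [[45, 79.2, -257], 60.6]]'

```text
clock: 6.4
position: [0.5127, 0.0977, 0.0627]
ee_rot: [0.243, 0.664, 0.243, -0.664]
contact_force: [0.0, 0.1, -2.7]
width: 0.0351
```

```bash
python3 - <<'E'
from h import *
plan([.5121,.0979,.062],-49.7)
g=lambda im:np.clip(255*(im/255.)**.5,0,255).astype('uint8')
L=[]
for n in ['top','scene']:
    p=manip.get_image(n); np.savez('pics/i1_%s.npz'%n,**p)
    c=proj(p,[.55,.125,.075]).astype(int)
    L.append(cv2.resize(g(p['image'][c[1]-40:c[1]+40,c[0]-40:c[0]+40]),None,fx=5,fy=5,interpolation=2)); print(c)
cv2.imwrite('pics/i1.png',cv2.cvtColor(np.hstack(L),cv2.COLOR_RGB2BGR))
E
```

```text
now [0.5127 0.0977 0.0627] psi -49.75 j [ 0.05  0.35  1.86 -0.    0.93  0.92] t 6.4
shift [ 0.7 -0.6  0.3] turn -0.1 rows 1.0 1.0
[241 219]
[316 206]
```

View pics/i1.png

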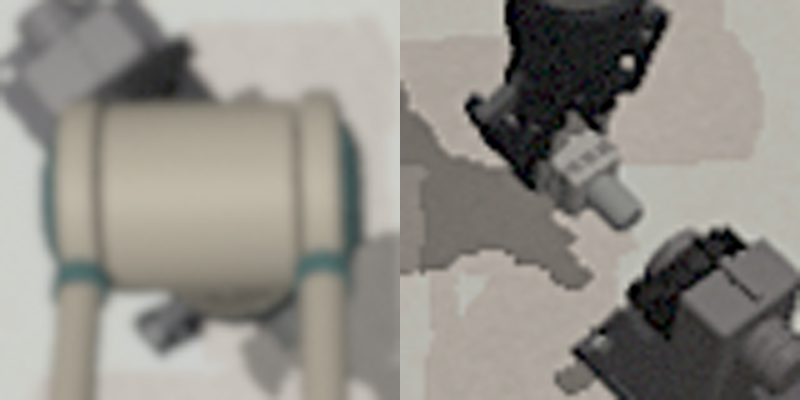

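```bash
cat > rel.py <<'E'
from g1 import *
def load(n): 
    z=np.load(n);return {k:z[k] for k in z.files}
def relfit(p,port,zc,c0,yaw,which=(0,1,4),end=1,name='r.png'):
    """lateral/along of gauge in port frame using scene view only"""
    G=gray(p);x=np.array([c0[0],c0[1],yaw])
    px=np.array([np.cos(port[2]),np.sin(port[2])]);py=np.array([-px[1],px[0]])
    for ww in (3,2,1.5,1.5):
        S=[gsegs(p,x,zc)[i] for i in which]
        M=measure(p,G,S,Tf(x[0],x[1],zc,x[2]),ww)
        def res(v):
            T=Tf(v[0],v[1],zc,x[2]);return np.array([(proj(p,T[:3,:3]@P+T[:3,3])-uv)@n for k,P,uv,n in M])
        x[:2]=least_squares(res,x[:2],loss='soft_l1',f_scale=.3).x
    r=res(x[:2]);ks=np.array([m[0] for m in M]);print([(int(k),int((ks==k).sum()),round(float(np.median(r[ks==k])),2)) for k in set(ks)])
    mouth=np.array(port[:2])-.03*px
    d=x[:2]-mouth; print('gauge ctr',x,'rel mouth: along',d@px*1000,'lat',d@py*1000,'mm')
    draw(p,gsegs(p,x,zc),x,zc,name,proj(p,[x[0],x[1],zc]),hw=30,k=10)
    return x
if __name__=='__main__':
    p=load('pics/i1_scene.npz')
    port=[.6066,.178,np.radians(40.25)]
    s=manip.get_state()
    yaw=np.radians(-49.75+89.95)
    for z in (.0757,.0737): relfit(p,port,z,[.515,.0997],yaw)
E
python3 rel.py
```

```text
[(0, 25, 0.01), (2, 19, 0.03)]
gauge ctr [0.5029 0.1011 0.7016] rel mouth: along -98.83143522632915 lat 8.327855830537757 mm
[]
gauge ctr [-550.9338  435.9909    0.7016] rel mouth: along -139334.3775263503 lat 688990.0934521329 mmTraceback (most recent call last):
  File "rel.py", line 24, in <module>
    for z in (.0757,.0737): relfit(p,port,z,[.515,.0997],yaw)
                            ~~~~~~^^^^^^^^^^^^^^^^^^^^^^^^^^^
  File "rel.py", line 17, in relfit
    draw(p,gsegs(p,x,zc),x,zc,name,proj(p,[x[0],x[1],zc]),hw=30,k=10)
    ~~~~^^^^^^^^^^^^^^^^^^^^^^^^^^^^^^^^^^^^^^^^^^^^^^^^^^^^^^^^^^^^^
  File "g1.py", line 27, in draw
    im=cv2.resize(im[o[1]:o[1]+2*hw,o[0]:o[0]+2*hw],None,fx=k,fy=k,interpolation=2)
cv2.error: OpenCV(4.12.0) /io/opencv/modules/imgproc/src/resize.cpp:4208: error: (-215:Assertion failed) !ssize.empty() in function 'resize'
```

View pics/r.png

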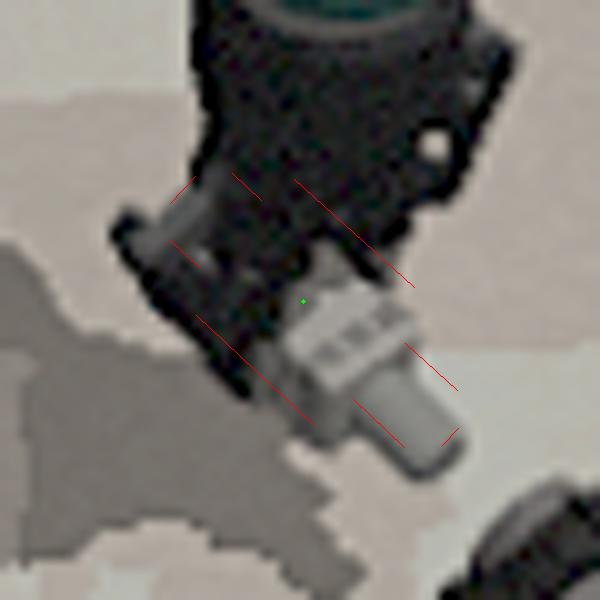

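```bash
cat > ov.py <<'E'
from rel import *
def ov(p,c,yaw,pitch,name,cc,hw=30,k=10,roll=0):
    T=np.eye(4);T[:3,:3]=R.from_euler('ZYX',[yaw,pitch,roll]).as_matrix();T[:3,3]=c
    o=np.round(cc).astype(int)-hw
    im=cv2.cvtColor(p['image'],cv2.COLOR_RGB2BGR);im=np.clip(255*(im/255.)**.5,0,255).astype('uint8')
    im=cv2.resize(im[o[1]:o[1]+2*hw,o[0]:o[0]+2*hw],None,fx=k,fy=k,interpolation=2)
    f=lambda X:[int(v) for v in ((proj(p,(T@np.r_[X,1])[:3])-o+.5)*k-.5)]
    th=np.linspace(0,2*np.pi,37)
    pl=lambda L,col:cv2.polylines(im,[np.array([f(q) for q in L])],True,col,1)
    for xx in (.03,-.03): pl([[xx,a,b] for a,b in [(.018,.018),(.018,-.018),(-.018,-.018),(-.018,.018)]],(0,0,255))
    for a,b in [(.018,.018),(-.018,.018),(.018,-.018),(-.018,-.018)]: pl([[-.03,a,b],[.03,a,b]],(0,0,255))
    for xx,r in [(.03,.011),(.0565,.011),(.06,.0085),(-.03,.0135),(-.048,.0135)]: pl([[xx,r*np.cos(t),r*np.sin(t)] for t in th],(0,200,0))
    cv2.imwrite('pics/'+name,im); return im
if __name__=='__main__':
    p=load('pics/i1_scene.npz');c=[.515,.0997,.0757];cc=proj(p,[.535,.115,.075])
    A=[ov(p,c,np.radians(40.2),0,'a.png',cc,20,20),ov(p,c,np.radians(40.2),np.radians(6),'a.png',cc,20,20)]
    cv2.imwrite('pics/ov.png',np.hstack([a[:600,200:600] if 0 else cv2.resize(a,(400,400)) for a in A]))
    cv2.imwrite('pics/ov1.png',cv2.resize(A[0],(600,600)))
E
python3 ov.py
```

```text
(no output)
```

View pics/ov.png

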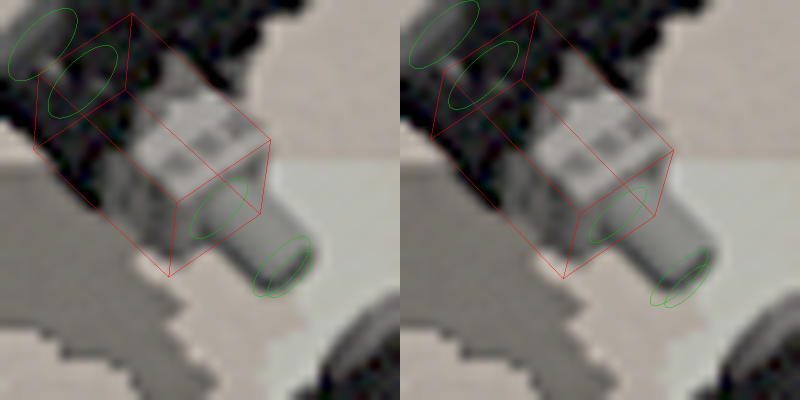

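View pics/ov1.png

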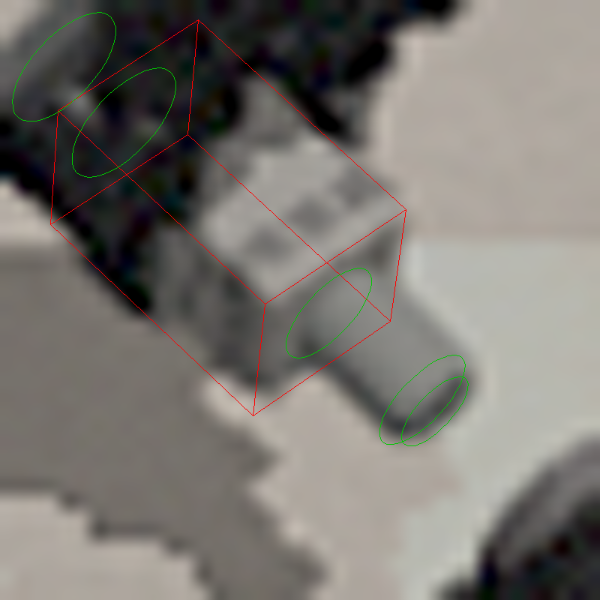

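```bash
sed -i 's/S=\[gsegs(p,x,zc)\[i\] for i in which\]/S=[(a,b,-s) for a,b,s in [gsegs(p,x,zc)[i] for i in which]]/' rel.py; python3 rel.py
```

```text
[(0, 25, -0.2), (1, 25, 0.2), (2, 25, 0.01)]
gauge ctr [0.5139 0.1011 0.7016] rel mouth: along -90.41734287180765 lat 1.1949770720945319 mm
[(0, 25, -0.21), (1, 25, 0.2), (2, 25, 0.0)]
gauge ctr [0.5125 0.1014 0.7016] rel mouth: along -91.3562234253908 lat 2.3298847399648372 mm
```

View pics/r.png

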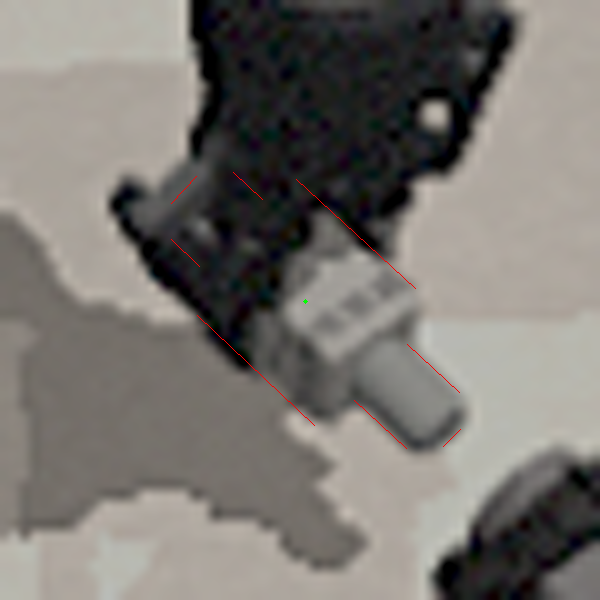

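Emit:
step_arm --targets '[[[0.7, 1.2, -5], 0], [[0.7, 1.2, -15], 0], [[0.7, 1.2, -24], 0], [[0.7, 1.2, -28], 0], [[0.7, 1.2, -30], 0], [[0.7, 1.2, -31], 0], [[0.7, 1.2, -32], 0], [[0.7, 1.2, -33], 0], [[0.7, 1.2, -33], 0]]'

```text
clock: 7.4
position: [0.5382, 0.1181, 0.0616]
ee_rot: [-0.243, -0.664, -0.243, 0.664]
contact_force: [0.0, 0.3, -3.6]
width: 0.0353
```

```bash
cat > st.py <<'E'
from h import *
def st():
    s=manip.get_state();M=rot(s['ee_rot']).as_matrix()
    print('t',round(s['clock'],2),'pos',np.round(s['position']*1000,2),'Ftool',np.round(M.T@s['contact_force'],2),'Mtool',np.round(M.T@s['moment'],3),'w',round(s['width'],4))
    px=np.array([np.cos(np.radians(40.25)),np.sin(np.radians(40.25))]);py=np.array([-px[1],px[0]])
    d=(s['position'][:2]-[.5837,.1586])*1000;print('tcp along',d@px,'lat',d@py,'psi',psi(s),'j',np.round(s['qpos'],3))
    return s
if __name__=='__main__':
    st()
    import sys
    if len(sys.argv)>1:
        nm=sys.argv[1]; p=manip.get_image('scene');np.savez('pics/%s.npz'%nm,**p)
        c=proj(p,[.56,.135,.075]).astype(int);g=np.clip(255*(p['image']/255.)**.5,0,255).astype('uint8')
        cv2.imwrite('pics/%s.png'%nm,cv2.cvtColor(cv2.resize(g[c[1]-35:c[1]+35,c[0]-35:c[0]+35],None,fx=8,fy=8,interpolation=2),cv2.COLOR_RGB2BGR))
E
python3 st.py j1
```

```text
t 7.4 pos [538.24 118.09  61.59] Ftool [ 3.59 -0.22 -0.2 ] Mtool [ 0.003 -0.02  -0.004] w 0.0353
tcp along -60.87142245490723 lat -1.5469286492648717 psi -49.74406344109375 j [ 0.09   0.389  1.801 -0.     0.952  0.958]
```

View pics/j1.png

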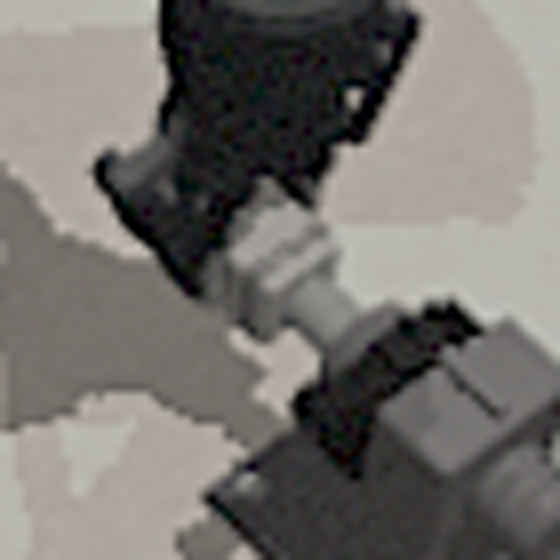

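Emit:
step_arm --targets '[[[0, 0, -1], 0], [[0, 0, -2], 0], [[0, 0, -3], 0], [[0, 0, -4], 0], [[0, 0, -4], 0]]'

```text
clock: 7.95
position: [0.5415, 0.1208, 0.0616]
ee_rot: [0.243, 0.664, 0.243, -0.664]
contact_force: [0.0, 0.3, -2.5]
width: 0.0352
```

```bash
python3 st.py
```

```text
t 7.95 pos [541.48 120.82  61.57] Ftool [ 2.47 -0.17 -0.19] Mtool [-0.081  0.013  0.084] w 0.0352
tcp along -56.636143768961524 lat -1.5557843865199859 psi -49.73863751884912 j [ 0.094  0.393  1.793 -0.     0.955  0.962]
```

Emit:
step_arm --targets '[[[0, 0, -1.5], 0], [[0, 0, -3], 0], [[0, 0, -4.5], 0], [[0, 0, -6], 0], [[0, 0, -6], 0]]'

```text
clock: 8.45
position: [0.5462, 0.1247, 0.0616]
ee_rot: [0.243, 0.664, 0.243, -0.664]
contact_force: [1.0, -1.4, -2.7]
width: 0.0355
```

```bash
python3 st.py j2
```

```text
t 8.45 pos [546.16 124.75  61.57] Ftool [2.66 1.76 0.16] Mtool [-0.038 -0.027  0.052] w 0.0355
tcp along -50.523866254080346 lat -1.580403824345949 psi -49.73102206747144 j [ 0.1    0.4    1.781 -0.     0.961  0.968]
```

View pics/j2.png

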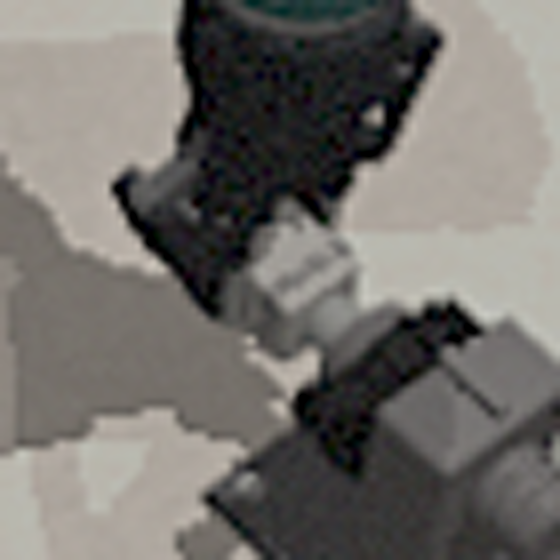

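Emit:
step_arm --targets '[[[0, 0.3, -1.5], 0], [[0, 0.3, -3], 0], [[0, 0.3, -4.5], 0], [[0, 0.3, -6], 0], [[0, 0.3, -7.5], 0], [[0, 0.3, -9], 0], [[0, 0.3, -9], 0]]'

```text
clock: 9.2
position: [0.5532, 0.1304, 0.0616]
ee_rot: [0.243, 0.664, 0.243, -0.664]
contact_force: [0.9, -0.5, -2.8]
width: 0.0349
```

```bash
python3 st.py
```

```text
t 9.2 pos [553.21 130.35  61.61] Ftool [ 2.83  0.92 -0.35] Mtool [-0.068 -0.025  0.003] w 0.0349
tcp along -41.52291916497512 lat -1.8591514587038067 psi -49.73144811509408 j [ 0.109  0.41   1.762 -0.     0.969  0.977]
```

Emit:
step_arm --targets '[[[0, 0, -1.5], 0], [[0, 0, -3], 0], [[0, 0, -4.5], 0], [[0, 0, -6], 0], [[0, 0, -6.5], 0], [[0, 0, -7], 0]]'

```text
clock: 9.8
position: [0.5583, 0.1347, 0.0616]
ee_rot: [-0.243, -0.664, -0.243, 0.664]
contact_force: [-0.8, -0.0, -2.7]
width: 0.0352
```

```bash
python3 st.py
```

```text
t 9.8 pos [558.34 134.73  61.57] Ftool [ 2.73 -0.5   0.64] Mtool [-0.048  0.007 -0.009] w 0.0352
tcp along -34.77625057088178 lat -1.8339911409789627 psi -49.74072652110516 j [ 0.116  0.418  1.749 -0.     0.975  0.984]
```

Now I'll creep in until the shoulder makes contact.

Emit:
step_arm --targets '[[[0, 0, -0.5], 0], [[0, 0, -1], 0], [[0, 0, -1.5], 0], [[0, 0, -1.5], 0]]'

```text
clock: 10.2
position: [0.5595, 0.1357, 0.0616]
ee_rot: [0.243, 0.664, 0.243, -0.664]
contact_force: [-0.0, 0.4, -2.0]
width: 0.0354
```

```bash
python3 st.py
```

```text
t 10.2 pos [559.47 135.7   61.57] Ftool [ 2.04 -0.31 -0.24] Mtool [ 0.039 -0.008  0.028] w 0.0354
tcp along -33.28927336298725 lat -1.826414497663659 psi -49.739694834711464 j [ 0.117  0.419  1.746 -0.     0.976  0.985]
```

Emit:
step_arm --targets '[[[0, 0, -0.5], 0], [[0, 0, -1], 0], [[0, 0, -1], 0]]'

```text
clock: 10.5
position: [0.5594, 0.1358, 0.0615]
ee_rot: [-0.244, -0.663, -0.243, 0.665]
contact_force: [-2.1, -2.7, -1.0]
width: 0.035
```

```bash
python3 st.py j3
```

```text
t 10.5 pos [559.44 135.77  61.51] Ftool [0.98 0.7  3.33] Mtool [ 0.023 -0.503  0.112] w 0.035
tcp along -33.26528832039915 lat -1.7462320561942433 psi -49.73026029518584 j [ 1.180e-01  4.200e-01  1.744e+00 -1.000e-03  9.790e-01  9.860e-01]
```

View pics/j3.png

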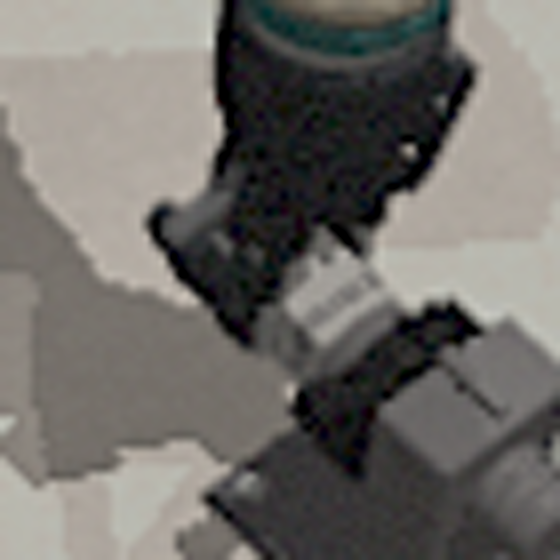

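Emit:
step_arm --targets '[[[0, 0, -0.6], 0], [[0, 0, -0.6], 0], [[0, 0, -0.6], 0], [[0, 0, -0.6], 0]]'

```text
clock: 10.95
position: [0.5595, 0.1358, 0.0615]
ee_rot: [-0.244, -0.663, -0.243, 0.665]
contact_force: [-3.6, -4.3, 0.4]
width: 0.0353
```

```bash
python3 st.py
```

```text
t 10.95 pos [559.45 135.78  61.47] Ftool [-0.41  0.94  5.52] Mtool [ 0.075 -0.751  0.176] w 0.0353
tcp along -33.25169750965012 lat -1.7516491868330664 psi -49.72303685386237 j [ 0.118  0.421  1.744 -0.002  0.98   0.987]
```

Emit:
step_arm --targets '[[[0, 0, 2], 0], [[0, 0, 5], 0], [[0, 0, 10], 0], [[0, 0, 18], 0], [[0, 0, 28], 0], [[0, 0, 40], 0], [[0, 0, 55], -8], [[0, 0, 70], -16], [[0, 0, 82], -24], [[0, 0, 82], -32], [[0, 0, 82], -40], [[0, 0, 82], -48], [[0, 0, 82], -56], [[0, 0, 82], -64], [[0, 0, 82], -72], [[0, 0, 82], -80], [[0, 0, 82], -88], [[0, 0, 82], -90], [[0, 0, 82], -90]]'

```text
clock: 12.85
position: [0.4973, 0.0833, 0.0617]
ee_rot: [0.641, 0.298, 0.641, -0.298]
contact_force: [-1.2, -0.2, -2.6]
width: 0.0352
```

```bash
python3 st.py;  python3 -c "
from h import *
px=np.array([np.cos(np.radians(40.25)),np.sin(np.radians(40.25))]);py=np.array([-px[1],px[0]])
t=np.array([.5837,.1586])-.068*px-.0018*py
plan([*t,.0615],130.25)"
```

```text
t 12.85 pos [497.35  83.26  61.69] Ftool [ 2.59 -1.04 -0.58] Mtool [-0.046 -0.025 -0.044] w 0.0352
tcp along -114.58837623691893 lat -1.7113406355320522 psi 40.226724761617746 j [ 0.028  0.33   1.902 -0.     0.91  -0.674]
now [0.4973 0.0833 0.0617] psi 40.23 j [ 0.03  0.33  1.9  -0.    0.91 -0.67] t 12.85
shift [ 0.2 46.6  0.1] turn -90.0 rows 1.0 11.0
```

Emit:
step_arm --targets '[[[0, 0, 0], -8.5], [[0, 0, 0], -17], [[0, 0, 0], -25.5], [[0, 0, 0], -34], [[0, 0, 0], -42.5], [[0, 0, 0], -51], [[0, 0, 0], -59.5], [[0, 0, 0], -68], [[0, 10, 0], -76.5], [[0, 20, 0], -85], [[0, 35, 0], -90], [[0, 46.5, 0], -90], [[0, 46.5, 0], -90], [[0, 46.5, 0], -90]]'

```text
clock: 14.25
position: [0.5329, 0.1136, 0.0614]
ee_rot: [0.664, -0.243, 0.664, 0.243]
contact_force: [-0.4, 0.2, -3.2]
width: 0.0354
```

```bash
python3 st.py j4
```

```text
t 14.25 pos [532.92 113.61  61.39] Ftool [ 3.2   0.41 -0.11] Mtool [-0.009 -0.024 -0.001] w 0.0354
tcp along -67.82867571142583 lat -1.525389160823986 psi 130.2012073767044 j [ 0.083  0.382  1.814 -0.     0.947 -2.19 ]
```

View pics/j4.png

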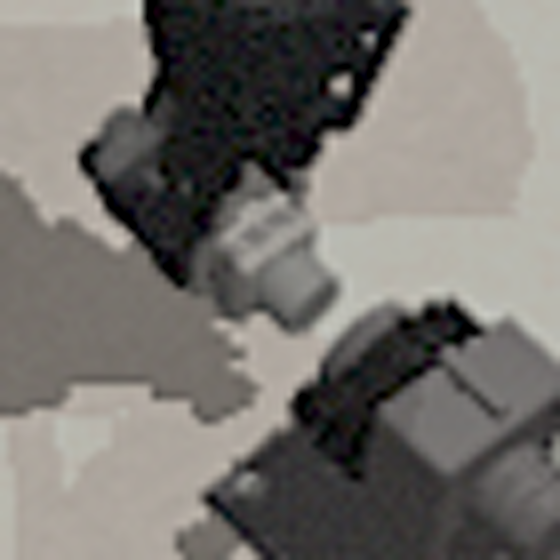

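```bash
python3 - <<'E'
from rel import *
port=[.6066,.178,np.radians(40.25)]
px=np.array([.7633,.6461])
p=load('pics/j4.npz')
c0=np.array([.5329,.1136])-.0031*px
relfit(p,port,.0745,c0,np.radians(220.2),which=(2,3,5),name='r2.png')
p=load('pics/j1.npz')
relfit(p,port,.0747,np.array([.5382,.1181])+.0031*px,np.radians(40.2),which=(0,1),name='r3.png')
E
```

```text
[(0, 25, -0.1), (1, 25, 0.09), (2, 25, -0.0)]
gauge ctr [0.5302 0.1135 3.8432] rel mouth: along -70.04874443033763 lat 0.1269865972636199 mm
[]
gauge ctr [2.4526 1.7361 0.7016] rel mouth: along 2445.6708303274168 lat -3.602247186749562 mmTraceback (most recent call last):
  File "<stdin>", line 8, in <module>
  File "rel.py", line 17, in relfit
    draw(p,gsegs(p,x,zc),x,zc,name,proj(p,[x[0],x[1],zc]),hw=30,k=10)
    ~~~~^^^^^^^^^^^^^^^^^^^^^^^^^^^^^^^^^^^^^^^^^^^^^^^^^^^^^^^^^^^^^
  File "g1.py", line 27, in draw
    im=cv2.resize(im[o[1]:o[1]+2*hw,o[0]:o[0]+2*hw],None,fx=k,fy=k,interpolation=2)
cv2.error: OpenCV(4.12.0) /io/opencv/modules/imgproc/src/resize.cpp:4208: error: (-215:Assertion failed) !ssize.empty() in function 'resize'
```

View pics/r2.png

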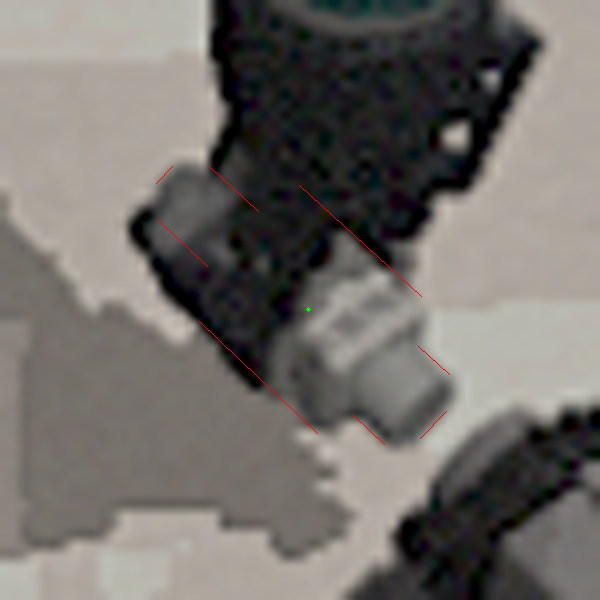

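Emit:
step_arm --targets '[[[0, 0, 7], 0], [[0, 0, 14], 0], [[0, 0, 18], 0], [[0, 0, 20], 0], [[0, 0, 21], 0], [[0, 0, 21], 0]]'

```text
clock: 14.9
position: [0.5495, 0.1274, 0.0615]
ee_rot: [0.664, -0.243, 0.664, 0.243]
contact_force: [-0.1, 0.6, -2.3]
width: 0.0349
```

```bash
python3 st.py
```

```text
t 14.9 pos [549.51 127.41  61.47] Ftool [2.32 0.54 0.34] Mtool [ 0.019 -0.022  0.055] w 0.0349
tcp along -46.248754779606685 lat -1.7166349744192615 psi 130.2681751346676 j [ 0.105  0.405  1.772 -0.     0.965 -2.169]
```

Emit:
step_arm --targets '[[[0, 0, 0.5], 0], [[0, 0, 1], 0], [[0, 0, 1.5], 0], [[0, 0, 1.5], 0]]'

```text
clock: 15.3
position: [0.5497, 0.1277, 0.0615]
ee_rot: [0.663, -0.244, 0.665, 0.243]
contact_force: [-2.9, -3.2, 0.2]
width: 0.0351
```

```bash
python3 st.py
```

```text
t 15.3 pos [549.72 127.65  61.49] Ftool [-0.23 -0.57 -4.29] Mtool [ 0.062  0.607 -0.101] w 0.0351
tcp along -45.929307617055365 lat -1.6640224053717423 psi 130.2734344728684 j [ 1.060e-01  4.060e-01  1.770e+00 -1.000e-03  9.680e-01 -2.167e+00]
```

Emit:
step_arm --targets '[[[0, 0, 0.3], 0], [[0, 0, 0.3], 0], [[0, 0, 0.3], 0], [[0, 0, 0.3], 0], [[0, 0, 0.3], 0], [[0, 0, 0.3], 0], [[0, 0, 0.3], 0], [[0, 0, 0.3], 0]]'

```text
clock: 16.1
position: [0.5498, 0.1276, 0.0615]
ee_rot: [0.663, -0.244, 0.665, 0.243]
contact_force: [-3.7, -4.4, 0.4]
width: 0.0351
```

```bash
python3 st.py j5
```

```text
t 16.1 pos [549.77 127.63  61.52] Ftool [-0.42 -0.95 -5.71] Mtool [ 0.106  0.762 -0.085] w 0.0351
tcp along -45.90739347468715 lat -1.7100206589698645 psi 130.27424590244442 j [ 1.060e-01  4.070e-01  1.769e+00 -2.000e-03  9.680e-01 -2.167e+00]
```

View pics/j5.png

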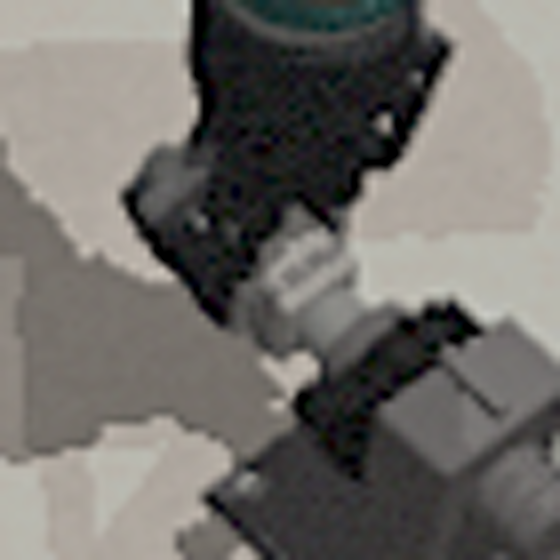

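Emit:
step_arm --targets '[[[0, 0, -5], 0], [[0, 0, -20], 0], [[0, 0, -45], 0], [[-10, 0, -70], 0], [[-30, 0, -80], 0], [[-45, 0, -80], 0], [[-45, 0, -80], 0]]'

```text
clock: 16.85
position: [0.4911, 0.0764, 0.1086]
ee_rot: [0.666, -0.244, 0.662, 0.243]
contact_force: [0.9, 0.4, -2.8]
width: 0.0351
```

```bash
python3 st.py;  python3 -c "
from h import *
plan([.5,-.18,.106],10.9)"
```

```text
t 16.85 pos [491.06  76.45 108.61] Ftool [ 2.82 -0.27  0.89] Mtool [-0.03  -0.008  0.003] w 0.0351
tcp along -123.78455265708705 lat -2.8492645105156664 psi 130.21233384070823 j [ 0.014  0.262  1.86   0.     1.014 -2.259]
now [0.4911 0.0764 0.1086] psi 130.21 j [ 0.01  0.26  1.86  0.    1.01 -2.26] t 16.85
shift [   2.6 -201.6 -158.8] turn 119.3 rows 6.0 14.0
```

Emit:
step_arm --targets '[[[0, -10, -8], 8.5], [[0, -30, -24], 17], [[0, -50, -39], 25.5], [[0, -70, -55], 34], [[0, -90, -71], 42.5], [[0, -110, -87], 51], [[0, -130, -102], 59.5], [[0, -150, -118], 68], [[0, -170, -134], 76.5], [[0, -190, -150], 85], [[0, -201.6, -158.8], 93.5], [[0, -201.6, -158.8], 102], [[0, -201.6, -158.8], 110.5], [[0, -201.6, -158.8], 119.3], [[0, -201.6, -158.8], 119.3], [[0, -201.6, -158.8], 119.3]]'

```text
clock: 18.45
position: [0.4987, -0.1795, 0.1059]
ee_rot: [0.546, 0.449, 0.546, -0.449]
contact_force: [-0.3, -0.1, -1.0]
width: 0.0353
```

```bash
python3 st.py;  python3 -c "
from h import *
plan([.5,-.18,.0095],10.9)"
```

```text
t 18.45 pos [ 498.68 -179.46  105.93] Ftool [ 0.97 -0.36  0.02] Mtool [-0.019  0.005 -0.022] w 0.0353
tcp along -283.3205701850659 lat -203.08415819075844 psi 11.135275699639479 j [-0.477  0.312  1.791  0.     1.04  -0.671]
now [ 0.4987 -0.1795  0.1059] psi 11.14 j [-0.48  0.31  1.79  0.    1.04 -0.67] t 18.45
shift [96.4  1.2  0.8] turn 0.2 rows 2.0 1.0
```

Emit:
step_arm --targets '[[[35, 0, 0], 0], [[65, 0, 0], 0], [[85, 0, 0], 0], [[92, 0, 0], 0], [[95, 0, 0], 0], [[97, 0, 0], 0], [[97, 0, 0], 0]]'

```text
clock: 19.15
position: [0.4998, -0.18, 0.0104]
ee_rot: [0.546, 0.45, 0.545, -0.45]
contact_force: [0.2, 0.8, -2.1]
width: 0.0352
```

```bash
python3 st.py
```

```text
t 19.15 pos [ 499.77 -180.02   10.36] Ftool [ 2.12  0.3  -0.74] Mtool [ 0.009 -0.036  0.013] w 0.0352
tcp along -282.84825282581335 lat -204.21167806841382 psi 10.991515964440826 j [-0.477  0.43   1.902 -0.     0.808 -0.668]
```

Emit:
step_arm --targets '[[[1, 0, 0], 0], [[2, 0, 0], 0], [[2.3, 0, 0], 0], [[2.3, 0, 0], 0]]'

```text
clock: 19.55
position: [0.4995, -0.1799, 0.008]
ee_rot: [0.546, 0.45, 0.545, -0.45]
contact_force: [-0.4, 0.3, 3.7]
width: 0.0352
```

```bash
python3 st.py
```

```text
t 19.55 pos [ 499.45 -179.89    8.05] Ftool [-3.69 -0.36 -0.39] Mtool [-0.015  0.116 -0.166] w 0.0352
tcp along -283.0078517310962 lat -203.91369654792365 psi 10.96576199651855 j [-0.477  0.434  1.904 -0.     0.803 -0.668]
```

Emit:
step_arm --targets '[[[0, 0, 0], 0], [[0, 0, 0], 0], [[0, 0, 0], 0], [[0, 0, 0], 0], [[0, 0, 0], 0], [[0, 0, 0], 0], [[-10, 0, 0], 0], [[-30, 0, 0], 0], [[-70, 0, 0], 0], [[-110, 0, 0], 0], [[-150, 0, 0], 0], [[-170, 0, 0], 0], [[-170, 0, 0], 0]]' --grip 0

```text
clock: 20.85
position: [0.5011, -0.1807, 0.1817]
ee_rot: [0.549, 0.451, 0.542, -0.449]
contact_force: [0.3, -0.8, -1.2]
width: 0.0853
```

```bash
python3 - <<'E'
from st import *
st()
g=lambda im:np.clip(255*(im/255.)**.5,0,255).astype('uint8')
p=manip.get_image('scene');np.savez('pics/k1.npz',**p)
a=proj(p,[.5,-.18,.02]).astype(int);c=proj(p,[.6,.15,.1]).astype(int)
cr=lambda c,h,k:cv2.resize(g(p['image'][c[1]-h:c[1]+h,c[0]-h:c[0]+h]),(400,400),interpolation=2)
cv2.imwrite('pics/k1.png',cv2.cvtColor(np.hstack([cr(a,40,0),cr(c,25,0)]),cv2.COLOR_RGB2BGR))
print(a,c)
E
```

```text
t 20.85 pos [ 501.14 -180.67  181.67] Ftool [1.24 0.11 0.8 ] Mtool [-0.047 -0.025  0.048] w 0.0853
tcp along -282.2207957458091 lat -205.60172032200137 psi 10.96620549473772 j [-0.477  0.242  1.682 -0.     1.21  -0.668]
[214 202] [327 216]
```

View pics/k1.png

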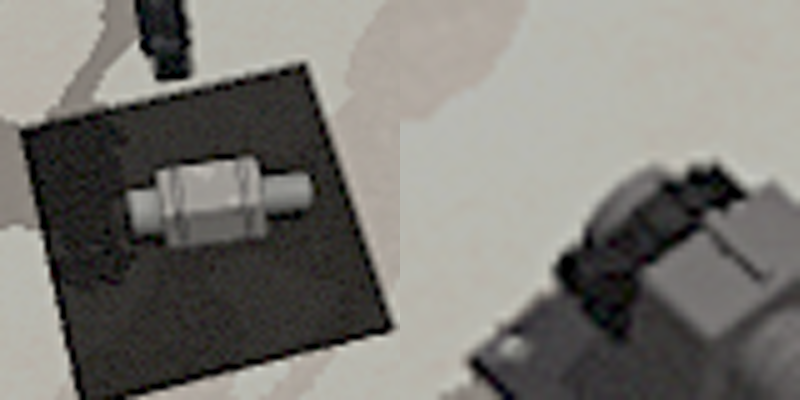

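```bash
cat > lug.py <<'E'
from g1 import *
import sys
def lug(nm,angs):
    rows=[]
    for view,po in [('scene',(.6066,.178)),('top',(.6058,.1758))]:
        p=manip.get_image(view);c=np.array([po[0],po[1],0]);T=Tf(*po,0,np.radians(40.25))
        o=proj(p,(T@[-.006,-.03,.1,1])[:3]).astype(int)-20;k=10
        g=cv2.cvtColor(np.clip(255*(p['image']/255.)**.4,0,255).astype('uint8'),cv2.COLOR_RGB2BGR)
        base=cv2.resize(g[o[1]:o[1]+40,o[0]:o[0]+40],None,fx=k,fy=k,interpolation=2)
        L=[base]
        for a in angs:
            im=base.copy()
            f=lambda X:[int(v) for v in ((proj(p,(T@np.r_[X,1])[:3])-o+.5)*k-.5)]
            e=np.array([0,-np.sin(a),np.cos(a)]);t=np.array([0,-np.cos(a),-np.sin(a)]);z=np.array([0,0,.075])
            def pl(L):cv2.polylines(im,[np.array([f(q) for q in L])],True,(0,0,255),1)
            for r in (.034,.062): pl([z+r*e+s*.006*t+[x,0,0] for s,x in [(1,-.014),(1,.002),(-1,.002),(-1,-.014)]])
            for s,x in [(1,-.014),(1,.002),(-1,.002),(-1,-.014)]: pl([z+r*e+s*.006*t+[x,0,0] for r in (.034,.062)])
            L.append(im)
        rows.append(np.hstack(L))
    im=np.vstack(rows); im=cv2.resize(im,None,fx=800/im.shape[1],fy=800/im.shape[1],interpolation=cv2.INTER_AREA)
    cv2.imwrite('pics/'+nm,im)
lug(sys.argv[1],[float(v) for v in sys.argv[2:]])
E
python3 lug.py l1.png .75 1.1
```

```text
(no output)
```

View pics/l1.png

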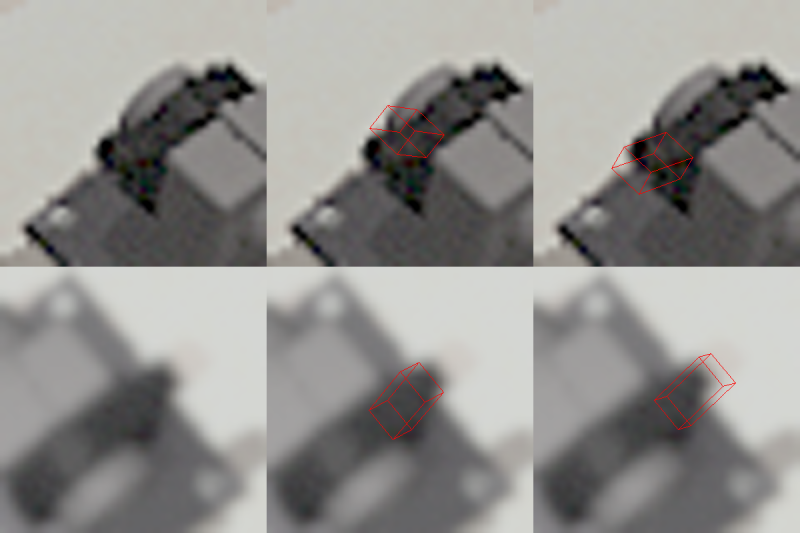

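```bash
cat >> st.py <<'E'
def pw(along,lat,z):
    px=np.array([np.cos(np.radians(40.25)),np.sin(np.radians(40.25))]);py=np.array([-px[1],px[0]])
    return [*(np.array([.5837,.1586])+(along*px+lat*py)/1000),z/1000]
E
python3 -c "
from st import *
print(pw(17.4,-91.7,180));plan(pw(17.4,-91.7,180),40.25)"
```

```text
[np.float64(0.6562298139074758), np.float64(0.09985413976672966), 0.18]
now [ 0.4982 -0.1792  0.1766] psi 10.96 j [-0.48  0.25  1.69 -0.    1.21 -0.67] t 21.0
shift [  -3.4  208.2 -243.9] turn -29.3 rows 7.0 4.0
```

Emit:
step_arm --targets '[[[-3, 30, -35], -5], [[-3, 60, -70], -10], [[-3, 90, -105], -15], [[-3, 120, -140], -20], [[-3, 150, -175], -25], [[-3, 180, -210], -29.3], [[-3, 200, -234], -29.3], [[-3, 208.2, -243.9], -29.3], [[-3, 208.2, -243.9], -29.3], [[-3, 208.2, -243.9], -29.3], [[-3, 208.2, -243.9], -29.3]]' --grip 1 --grip_force 40

```text
clock: 22.1
position: [0.6561, 0.0977, 0.1799]
ee_rot: [0.641, 0.297, 0.642, -0.298]
contact_force: [-0.2, -0.4, -0.1]
width: -0.0001
```

```bash
python3 -c "
from st import *
st();plan(pw(17.4,-91.7,85),40.25)"
```

```text
t 22.1 pos [656.12  97.71 179.89] Ftool [ 0.07 -0.38  0.17] Mtool [ 0.051 -0.028 -0.005] w -0.0001
tcp along 15.92753051612572 lat -93.26772051339583 psi 40.169080971753154 j [ 4.300e-02  4.380e-01  1.382e+00 -1.000e-03  1.323e+00 -6.570e-01]
now [0.6561 0.0977 0.1799] psi 40.17 j [ 0.04  0.44  1.38 -0.    1.32 -0.66] t 22.1
shift [94.9  1.6 -1.5] turn -0.1 rows 2.0 1.0
```

Emit:
step_arm --targets '[[[30, 1.5, 0], 0], [[60, 1.5, 0], 0], [[85, 1.5, 0], 0], [[95, 1.5, 0], 0], [[95, 1.5, 0], 0], [[95, 1.5, 0], 0]]'

```text
clock: 22.7
position: [0.6589, 0.0997, 0.0865]
ee_rot: [0.642, 0.298, 0.641, -0.297]
contact_force: [-0.8, 1.0, 1.0]
width: -0.0001
```

```bash
python3 -c "
from st import *
st()
g=lambda im:np.clip(255*(im/255.)**.5,0,255).astype('uint8')
p=manip.get_image('scene');c=proj(p,pw(10,-40,100)).astype(int)
cv2.imwrite('pics/m1.png',cv2.cvtColor(cv2.resize(g(p['image'][c[1]-35:c[1]+35,c[0]-35:c[0]+35]),(560,560),interpolation=2),cv2.COLOR_RGB2BGR))"
```

```text
t 22.7 pos [658.91  99.67  86.5 ] Ftool [-0.98 -0.01 -1.26] Mtool [ 0.007 -0.008  0.01 ] w -0.0001
tcp along 19.328535655675434 lat -93.569158460994 psi 40.21018836598558 j [ 0.046  0.51   1.504 -0.     1.126 -0.656]
```

View pics/m1.png

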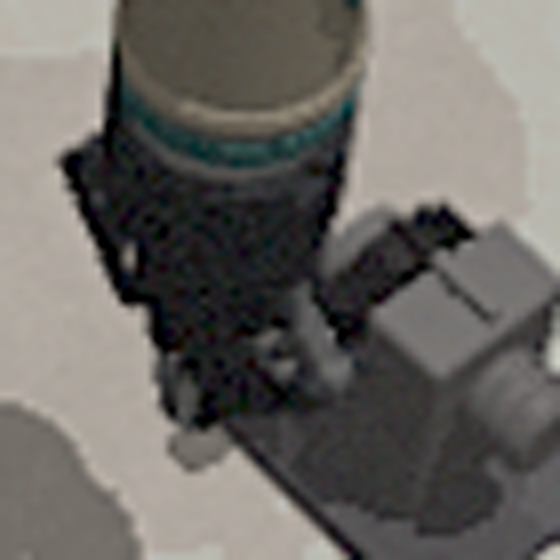

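Emit:
step_arm --targets '[[[0, -2, -6], 0], [[0, -2, -12], 0], [[0, -2, -18], 0], [[0, -2, -22], 0], [[0, -2, -26], 0], [[0, -2, -30], 0], [[0, -2, -30], 0]]'

```text
clock: 23.45
position: [0.6394, 0.1201, 0.0865]
ee_rot: [0.644, 0.296, 0.639, -0.298]
contact_force: [2.5, -4.5, 3.2]
width: -0.0001
```

```bash
python3 -c "
from st import *
st()"
```

```text
t 23.45 pos [639.36 120.08  86.49] Ftool [-3.16 -1.04  5.05] Mtool [-0.071 -0.888 -0.202] w -0.0001
tcp along 17.591740865906853 lat -65.36357079446957 psi 40.34123791017353 j [ 0.081  0.488  1.545 -0.005  1.103 -0.62 ]
```

Emit:
step_arm --targets '[[[-1, 0, -3], 0], [[-3, 0, -6], 0], [[-6, 0, -9], 0], [[-9, 0, -12], 0], [[-12, 0, -15], 0], [[-16, 0, -18], 0], [[-20, 0, -21], 0], [[-23, 0, -23], 0], [[-26, 0, -25], 0], [[-26, 0, -25], 0]]'

```text
clock: 24.45
position: [0.6202, 0.1415, 0.1111]
ee_rot: [0.641, 0.297, 0.642, -0.297]
contact_force: [1.0, -0.5, 1.3]
width: -0.0
```

```bash
python3 -c "
from st import *
st()"; python3 lug.py l2.png .3 .6
```

```text
t 24.45 pos [620.19 141.53 111.08] Ftool [-1.29  0.47  1.05] Mtool [ 0.032 -0.055 -0.026] w -0.0
tcp along 16.82046022527434 lat -36.60178046467165 psi 40.29007475596885 j [ 0.115  0.45   1.545  0.     1.149 -0.588]
```

View pics/l2.png

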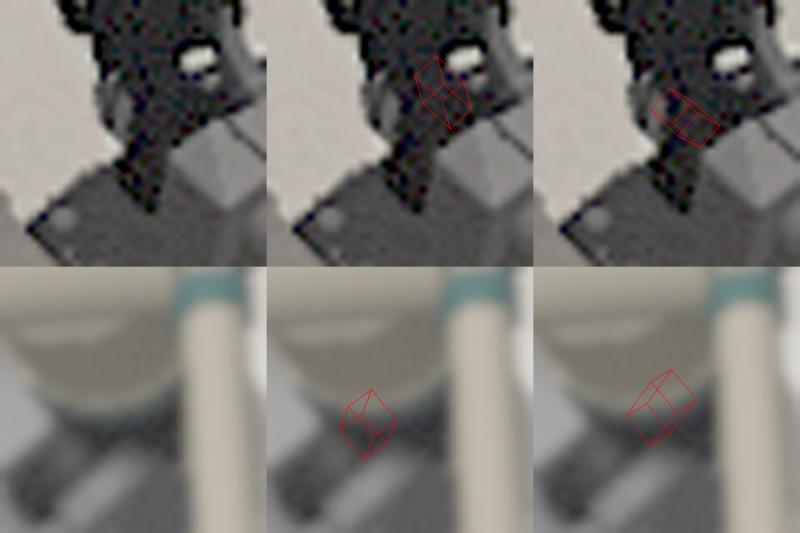

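Emit:
step_arm --targets '[[[-1, 0, -3], 0], [[-2.5, 0, -6], 0], [[-2.5, 0, -9], 0], [[-2.5, 0, -12], 0], [[-2.5, 0, -14], 0], [[-2.5, 0, -16], 0], [[-2.5, 0, -16], 0]]'

```text
clock: 25.25
position: [0.6107, 0.1537, 0.114]
ee_rot: [0.642, 0.298, 0.642, -0.297]
contact_force: [0.6, -1.0, 1.7]
width: -0.0001
```

```bash
python3 -c "
from st import *
st()"
```

```text
t 25.25 pos [610.72 153.69 113.96] Ftool [-1.7  -0.21  1.15] Mtool [ 0.041 -0.103  0.047] w -0.0001
tcp along 17.446718277505134 lat -21.207040139178094 psi 40.26777369207208 j [ 0.136  0.438  1.558  0.     1.145 -0.567]
```

Emit:
step_arm --targets '[[[0, 0, -1], 0], [[0, 0, -2], 0], [[0, 0, -3], 0], [[0, 0, -4], 0], [[0, 0, -4], 0]]'

```text
clock: 25.75
position: [0.6087, 0.1559, 0.1138]
ee_rot: [0.642, 0.297, 0.641, -0.297]
contact_force: [2.2, -3.4, 1.0]
width: 0.0001
```

```bash
python3 -c "
from st import *
st()"
```

```text
t 25.75 pos [608.72 155.93 113.84] Ftool [-1.02 -0.53  4.  ] Mtool [ 0.029 -0.576  0.081] w 0.0001
tcp along 17.37287012335719 lat -18.202290738889477 psi 40.272372903645916 j [ 1.410e-01  4.360e-01  1.562e+00 -1.000e-03  1.143e+00 -5.620e-01]
```

Force is rising near the expected stop, so I'll push a little further to confirm it.

Emit:
step_arm --targets '[[[0, 0, -1], 0], [[0, 0, -2], 0], [[0, 0, -2], 0], [[0, 0, -2], 0]]'

```text
clock: 26.15
position: [0.6086, 0.156, 0.1139]
ee_rot: [0.643, 0.297, 0.64, -0.298]
contact_force: [4.5, -6.1, 0.2]
width: -0.0001
```

```bash
python3 -c "
from st import *
st()"
```

```text
t 26.15 pos [608.63 156.02 113.91] Ftool [-0.15 -0.5   7.58] Mtool [-0.018 -1.242 -0.018] w -0.0001
tcp along 17.36371692591148 lat -18.076181964552106 psi 40.28011212595013 j [ 0.142  0.435  1.563 -0.004  1.141 -0.559]
```

Emit:
step_arm --targets '[[[0, 0, 3], 0], [[0, 0, 10], 0], [[0, 0, 25], 0], [[0, 0, 45], 0], [[0, 0, 75], 0], [[-30, 0, 110], 0], [[-70, 0, 150], 0], [[-100, 0, 190], 0], [[-100, 0, 230], 0], [[-100, 0, 250], 0], [[-100, 0, 250], 0]]'

```text
clock: 27.25
position: [0.7706, -0.0378, 0.2127]
ee_rot: [0.641, 0.298, 0.64, -0.299]
contact_force: [-0.9, -0.1, -0.2]
width: 0.0001
```

```bash
python3 -c "
from st import *
st()"; python3 lug.py l3.png 0 .2;  python3 - <<'E'
from h import *
for n in ['scene','top']:
    p=manip.get_image(n);cv2.imwrite('pics/z_%s.png'%n,cv2.cvtColor(p['image'],cv2.COLOR_RGB2BGR))
    for t in ['gauge','tub_center','sleeve_center','net_frame']:
        for d in manip.search_frame(p,t)[:1]: print(n,t,np.round(d['xyz'],3),round(d['confidence'],2))
E
```

```text
t 27.25 pos [770.57 -37.82 212.68] Ftool [ 0.17 -0.76 -0.46] Mtool [0.032 0.057 0.006] w 0.0001
tcp along 15.711194130138335 lat -270.6593959635374 psi 40.00964965070409 j [-1.390e-01  5.910e-01  1.033e+00 -1.000e-03  1.517e+00 -8.370e-01]
scene gauge [ 0.508 -0.175  0.031] 0.78
scene tub_center [ 0.756 -0.047  0.077] 0.85
scene sleeve_center [ 0.694 -0.302  0.032] 0.71
scene net_frame [0.376 0.384 0.005] 0.84
top gauge [ 0.495 -0.176  0.039] 0.85
top tub_center [ 0.5   -0.174  0.039] 0.7
top sleeve_center [ 0.693 -0.309  0.044] 0.81
top net_frame [0.392 0.402 0.005] 0.57
```

View pics/l3.png

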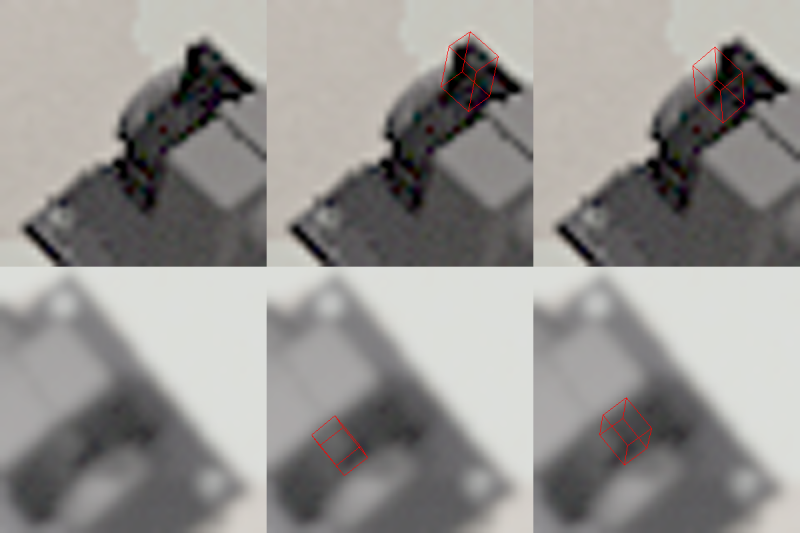

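View pics/z_scene.png

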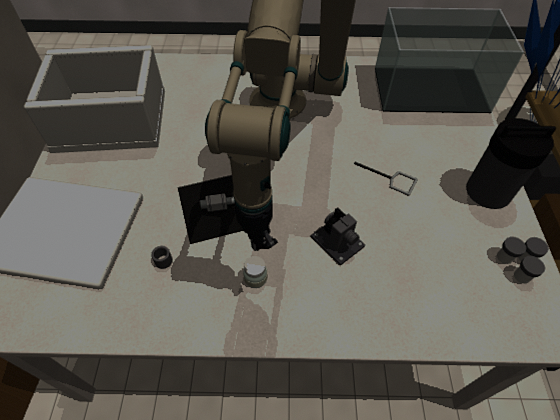

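```bash
python3 -c "
from h import *
s=manip.get_state();print(s['clock'],s['contact_force']);print(manip.sign_off())"
```

```text
27.85 [ 0.77447122 -0.27885339 -0.35832609]
the job is handed in; nothing more can be done
None
```

The connector check is done and handed in at about 28 s of the 72 s allowed. No verdict was reported back.

- **Go end:** it went fully home. The shoulder met the mouth at the expected depth and was held there with about 5.5 N.
- **No-go end:** pressed square against the mouth with about 5.7 N for 0.8 s, it did not enter. In the picture just before contact it was about 0.1 mm off centre.
- **Collar:** I pushed the lug to its firm stop. The force rose to 7.6 N with almost no further travel. In the scene picture the lug matches the upright, locked position.
- **Gauge:** it was released flat on the mat, set down at the same tool height as when it was picked up.
- **Other things:** in the scene camera, the tub, sleeve and net frame read within about 6 mm of where they started. The gripper was clear of everything when I handed in, and the contact force reading was about zero.

These checks disagreed:

- **Camera and arm:** the scene camera and the arm's own readings differed by about 1.8 mm sideways at the connector. I went by the picture, and the go end then slid in freely.
- **Top view at the end:** the top view gave a less certain reading of the net frame about 29 mm from its start, right at the 30 mm limit. It also mistook the gauge for the tub. The scene view contradicted both, and the arm never went near the net frame.

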